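# Load the bolted heating chest with pressure vessels

### The job

Load the heating chest: move the white bottle off its rear deck and stand it upright, wholly on the green mat, draw the red-knobbed lock bolt fully out and slide the blue cover fully open. Stand every steel vessel that is on the table upright on the floor of the chest, then slide the cover fully shut and push the bolt fully home again. Leave the porcelain dish, the amber bottle and the spatula where they are.

Things in the scene. Friction and masses are not known exactly. Their poses are not given: they have to be found in the camera images.
- chest: Fixed white box on the table, 330 mm (its x) by 310 mm (y), 68 mm high; origin at table level under the centre of its well. x points away from the robot (the way the cover opens), y to the left, z up. Behind the well (x from +70 to +250 mm) lies its flat rear deck, level with the rim, over which the cover slides. The bolt's bracket stands out 107 mm from its left side.
- well (a point): Centre of the floor of the chest's open-topped well, a plain rectangle 140 mm (x) by 290 mm (y) with 10 mm walls; floor 8 mm above the table, 60 mm below the rim. Axes are the chest's. Four vessels fit in one row along y at 60 to 70 mm spacing, with the fingers closing along x.
- cover (a joint): Slide of the blue cover along the chest's x, in m: 0 is shut, 0.155 fully open (end stops at both). Drags with about 3 N and stays where it is left. A plate 162 mm (x) by 304 mm (y) by 12 mm, underside 70 mm above the table. While the lock bolt is in it opens no more than about 5 mm; a bottle on the rear deck is in its way too.
- cover_handle (a point): Middle of the black grip bar on the cover (moves with it), 106 mm above the table: bar 18 mm thick (chest x), 110 mm long (chest y), standing 40 mm up from the cover's top (82 to 122 mm above the table). Grasp from above with the fingers closing along the chest's x. Axes as the chest's.
- bolt (a joint): Slide of the lock bolt along the chest's +y (outward, away from the cover), in m: 0 is fully home (locked), 0.04 fully drawn. It clears the cover's two lugs from about 0.020 on. Drags with about 2 N and stays where it is left. It goes home between the lugs only with the cover within 4 mm of shut.
- bolt_knob (a point): Grip point on the red upright knob of the lock bolt (moves with it), on the left (+y) side of the chest: a post 20 mm across standing from 82 to 125 mm above the table; this point is on its axis, 110 mm above the table. A steel bar runs beneath it at 70 to 82 mm. Axes as the chest's.
- bottle_center (a point): Centre (75 mm above its underside) of the white plastic bottle, 0.3 kg, 150 mm high: body 66 mm across and 104 mm high, blue cap 36 mm across and 46 mm high (104 to 150 mm above its underside; grasp it there, the fingertips clear of the shoulder). At the start it stands on the chest's rear deck, 68 mm above the table. z points up through the cap.
- mat: Green square mat fixed on the table left of the chest, 150 x 150 mm, 3 mm thick; origin at the centre of its underside, axes along its edges.
- vessel0_center (a point): Squat steel pressure vessel, about 0.4 kg, 54 mm high: body 56 mm across and 28 mm high, on it a darker screw cap 54 mm across and 26 mm high, brass dot on top. Stands on the table right of the chest at the start; grasp it round the side, from above. This point is its centre, 27 mm above its underside; z points up through the cap. May be absent (None).
- vessel1_center (a point): Squat steel pressure vessel, about 0.4 kg, 54 mm high: body 56 mm across and 28 mm high, on it a darker screw cap 54 mm across and 26 mm high, brass dot on top. Stands on the table right of the chest at the start; grasp it round the side, from above. This point is its centre, 27 mm above its underside; z points up through the cap. May be absent (None).
- vessel2_center (a point): Squat steel pressure vessel, about 0.4 kg, 54 mm high: body 56 mm across and 28 mm high, on it a darker screw cap 54 mm across and 26 mm high, brass dot on top. Stands on the table right of the chest at the start; grasp it round the side, from above. This point is its centre, 27 mm above its underside; z points up through the cap. May be absent (None).
- vessel3_center (a point): Squat steel pressure vessel, about 0.4 kg, 54 mm high: body 56 mm across and 28 mm high, on it a darker screw cap 54 mm across and 26 mm high, brass dot on top. Stands on the table right of the chest at the start; grasp it round the side, from above. This point is its centre, 27 mm above its underside; z points up through the cap. May be absent (None).
- dish: White porcelain evaporating dish, 84 mm across, 45 mm high, on the table; origin at the centre of its underside. Not to be moved.
- amber: Amber glass bottle with black cap, 60 mm across, 130 mm high, on the table; origin at the centre of its underside. Not to be moved.
- spatula: Spatula, 180 mm long, lying on the table; origin on its shaft. Not to be moved.
Things that resemble listed ones, but are neither listed nor needed, are in the scene too. Leave any purple or turquoise look-alike of the part that bears vessel3_center alone. Leave any turquoise look-alike of the part that bears vessel2_center alone.

How it is judged (in metres and radians):
On the way, in this order (a step that is already met when the one before it is completed fails the run):
1. the white bottle stands upright on the green mat and the lock bolt is fully drawn (x of bottle_center in the frame of mat between -0.048 and 0.048 m and y of bottle_center in the frame of mat between -0.048 and 0.048 m and angle between bottle_center's own z axis and vertical below 0.1 rad and height (world z) of bottle_center below 0.085 m and value of joint bolt above 0.032 m), for 0.2 s.
2. the cover is fully open (value of joint cover above 0.143 m), for 0.2 s.
3. every vessel present stands upright on the floor of the well (x of vessel0_center in the frame of well between -0.055 and 0.055 m and y of vessel0_center in the frame of well between -0.125 and 0.125 m and z of vessel0_center in the frame of well between 0.02 and 0.034 m and angle between each of vessel0_center, vessel1_center, vessel2_center, vessel3_center's own z axis and vertical below 0.12 rad and x of vessel1_center in the frame of well between -0.055 and 0.055 m and y of vessel1_center in the frame of well between -0.125 and 0.125 m and z of vessel1_center in the frame of well between 0.02 and 0.034 m and x of vessel2_center in the frame of well between -0.055 and 0.055 m and y of vessel2_center in the frame of well between -0.125 and 0.125 m and z of vessel2_center in the frame of well between 0.02 and 0.034 m and x of vessel3_center in the frame of well between -0.055 and 0.055 m and y of vessel3_center in the frame of well between -0.125 and 0.125 m and z of vessel3_center in the frame of well between 0.02 and 0.034 m), for 0.2 s.
4. the cover is fully shut over them (value of joint cover below 0.007 m), for 0.2 s.
5. the lock bolt is fully home (value of joint cover below 0.007 m and value of joint bolt below 0.008 m), for 0.2 s.
At the end, for the whole second after the job is handed in: Every vessel present stands upright (within 0.12 rad) on the floor of the well, the cover is shut (within 7 mm), the bolt is home (within 8 mm), and the white bottle stands upright (within 0.1 rad) on the green mat, its axis within 48 mm of the mat's centre along each of its edges (all of step 3 and all of step 5 and x of bottle_center in the frame of mat between -0.048 and 0.048 m and y of bottle_center in the frame of mat between -0.048 and 0.048 m and angle between bottle_center's own z axis and vertical below 0.1 rad and height (world z) of bottle_center below 0.085 m); the robot touches nothing.
It fails at once if the dish is moved more than 40 mm (distance of dish from where it was at the start of the episode above 0.04 m).
It fails at once if the amber bottle is moved more than 40 mm (distance of amber from where it was at the start of the episode above 0.04 m).
It fails at once if the spatula is moved more than 40 mm (distance of spatula from where it was at the start of the episode above 0.04 m).
Of vessel0, vessel1, vessel2, vessel3 only 2 to 4 are there at a start; the rules pass over those that are not, and their reading is None.
At some moment in a run one of vessel0, vessel1, vessel2, vessel3 may be knocked a few centimetres aside while the robot is not near it.
It also fails if it takes over 210 s, if anything falls off the work surface, if the arm or the gripper's body presses on something with over 40 N, if the wrist force passes 120 N, or if a joint passes its speed limit or range.

### The arm

A 6-joint arm with a two-finger parallel gripper is mounted at the origin on the work surface. World frame = base frame: x ahead of the robot, y to its left, z up, the work surface at z = 0. Lengths are in mm, angles in rad, forces in N, time in s.
With the tool pointing down it reaches from about 350 to 775 mm from the base axis. Payload 7.3 kg.
Tool frame: the origin (TCP) lies at the centre of the arm's flange, where the gripper is bolted on; the fingertips stand 178 mm ahead of it and the grasp point (between the pads) lies 159 mm ahead of it; z points along the fingers, y is the direction in which the jaws open and shut (so a half turn about z gives the same grasp; the last joint's range is limited). The gripper opens to 92 mm and grips with 3 to 60 N. Pads are 19 mm wide; open, the fingers measure 130 mm over their backs; the gripper's body (75 mm by 190 mm) begins 47 mm behind the grasp point.
Start: joints at [1.014, 0.342, 1.524, -0, 1.275, -0.146], TCP at [209.634, 481.333, 404.741] pointing down, gripper open.
Joint ranges: [-2.53, 2.53], [-0.77, 2.02], [0.04, 2.7], [-1, 4.14], [0.28, 2.66], [-3.11, 3.11]. Speed limits (rad/s): [2.57, 2.57, 3.14, 3.14, 3.14, 3.14].

### API

Orientations are given as [roll, pitch, yaw] about the fixed x, y, z axes, in that order (R = Rz(yaw) Ry(pitch) Rx(roll)).
In Python, from plant import get_obs, capture, close_job gives the robot as it stands. The module is installed in compiled form; this text tells all that it offers.
- The arm moves only by the shell command python3 -m pendant 'ROWS'. ROWS is JSON, a list of rows, each a list of 3 entries, a list of its own where there are three numbers: the shift along the tool's x, y, z in m, then the turn, a rotation vector about the tool's x, y, z in rad, then the finger opening in m, from 0 to 0.0918. In form: [[[tx, ty, tz], [wx, wy, wz], fingers], ...]. A call has 1 to 10 rows; each row is the pose to reach, as a shift and turn from the pose commanded when the call began, along the tool's axes at that moment; what a row does not reach only later rows make up. A row lasts 1/12 s, in which the tool goes at most 41.7 mm and 7.16 degrees, less where a joint would pass 70% of its speed; a pose out of reach is approached as far as the arm can. A call with a gripper value outside its range is refused whole. The fingers move at their own pace and stop on an object; the grip force is fixed at half the most. Time passes only in rows, so rows that repeat a pose let the fingers close. It gives the time, the measured TCP pose, the force and the opening at its end, in the units of the state.
- get_obs(): the state, without advancing time (a new reading comes with each control period).
- capture(name): name is "side" or "top"; returns a dict with "color" (420x560x3 uint8, red, green, blue), "mtx" (3x3 intrinsics, pixels), "rvec" (rotation vector, rad) and "tvec" (3), from world to camera coordinates, as OpenCV has them. Camera axes: x right, y down, z forward; pixel columns grow to the right and rows downward; lengths in mm; the calibration is good to about 2 mm. A picture is of the moment at which its call begins. There is no depth.
- close_job(): hands the job in, once; it reports no verdict.
The state is a dict: "time": time; "joint_positions": joint angles; "dq": joint speeds; "tau": joint torques, N m; "tool_pos": TCP position; "tcp_rot": TCP orientation; "contact_force": force on the tool from outside, world axes, zero at the start; "moment": the same for the moment, N m; "grip_width": finger opening in mm.
Only numpy, scipy, OpenCV 4.12 (cv2) and the standard library are available. Lean on these libraries where they do the work, as an engineer would, in place of code of your own. Each camera call takes 0.05 s, during which the arm holds its last target. There are 200 camera calls.

## Working session

There is one attempt and no reset: what is moved stays moved. The work goes in short steps, Python scripts to look and compute and a shell command to move; the robot and the scene stay as the last step left them, time stands still between calls to the robot, and variables do not carry over. Pictures are saved under pics/ and viewed, about 12 in all and at most 16, crops included, and the job is handed in when it is done.

```bash
mkdir -p pics; cat > h.py <<'E'
import numpy as np, cv2
from plant import get_obs, capture, close_job
from scipy.spatial.transform import Rotation as R
def snap(cam,name,crop=None,scale=1.4):
    c=capture(cam); np.savez(f'pics/{cam}_cal.npz',m=c['mtx'],r=c['rvec'],t=c['tvec'])
    im=c['color'][:,:,::-1]
    cv2.imwrite(f'pics/{name}_raw.png',im)
    x0,y0,x1,y1=crop or (0,0,560,420)
    cv2.imwrite(f'pics/{name}.png',cv2.resize(im[y0:y1,x0:x1],None,fx=scale,fy=scale,interpolation=cv2.INTER_CUBIC))
def cal(cam):
    d=np.load(f'pics/{cam}_cal.npz'); return d['m'],d['r'].ravel(),d['t'].ravel()
def px2w(cam,u,v,z):
    m,r,t=cal(cam); Rm=cv2.Rodrigues(r)[0]; C=-Rm.T@t
    d=Rm.T@np.linalg.inv(m)@np.array([u,v,1.]); return C+d*(z-C[2])/d[2]
def w2px(cam,p):
    m,r,t=cal(cam); return cv2.projectPoints(np.array(p,float).reshape(-1,1,3),r,t,m,None)[0].reshape(-1,2)
def state():
    o=get_obs(); print('t',o['time'],'pos',np.round(o['tool_pos'],1),'rpy',np.round(o['tcp_rot'],3),'q',np.round(o['joint_positions'],2),'F',np.round(o['contact_force'],1),'w',o['grip_width']); return o
def rel(x,y,z,yaw=None):
    "shift (m, tool axes) and turn to world target of the GRASP point (mm), tool down with jaw axis yaw"
    o=get_obs(); Rt=R.from_euler('xyz',o['tcp_rot']).as_matrix()
    p=np.array([x,y,z+159.])-np.array(o['tool_pos'])
    s=Rt.T@p/1000
    out=[np.round(s,4)]
    if yaw is not None:
        # jaw axis direction yaw (world), tool z down
        best=None
        for k in (0,np.pi):
            yv=np.array([np.cos(yaw+k),np.sin(yaw+k),0]); zv=np.array([0,0,-1.]); xv=np.cross(yv,zv)
            w=R.from_matrix(Rt.T@np.stack([xv,yv,zv],1)).as_rotvec()
            if best is None or np.linalg.norm(w)<np.linalg.norm(best): best=w
        out.append(np.round(best,3))
    print('target',x,y,z,'->',*[list(map(float,a)) for a in out], 'dist',round(float(np.linalg.norm(s)),3))
E
python3 - <<'E'
from h import *
state(); snap('top','a1'); snap('side','a2')
for c in('top','side'):
    m,r,t=cal(c); print(c,m.round(1).tolist(),(-cv2.Rodrigues(r)[0].T@t).round())
E
```

```text
t 0.0 pos [209.6 481.2 404.1] rpy [-3.14  -0.     2.731] q [ 1.01  0.34  1.53  0.    1.28 -0.15] F [-0.3  0.2  0.5] w 91.87338014377639
top [[465.5, 0.0, 274.8], [0.0, 465.5, 214.5], [0.0, 0.0, 1.0]] [ 366.  -57. 1558.]
side [[537.3, 0.0, 280.0], [0.0, 537.3, 216.1], [0.0, 0.0, 1.0]] [ 269. -980. 1189.]
```

View pics/a1.png

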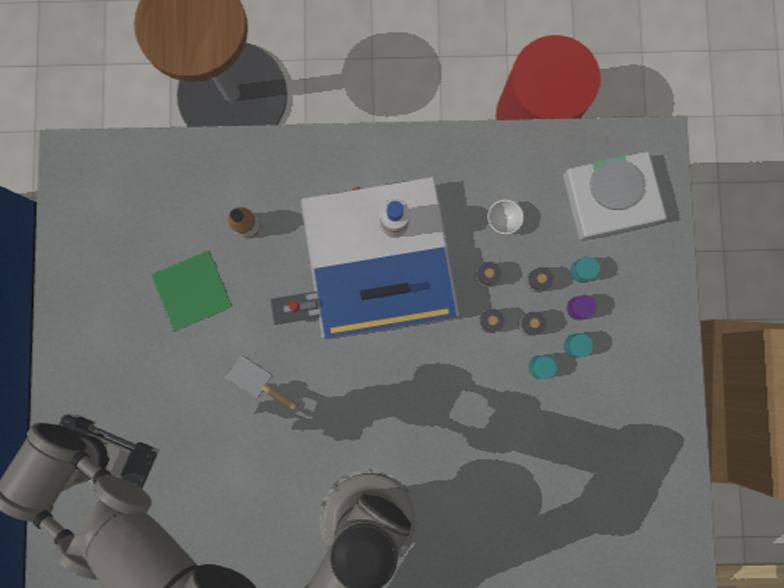

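View pics/a2.png

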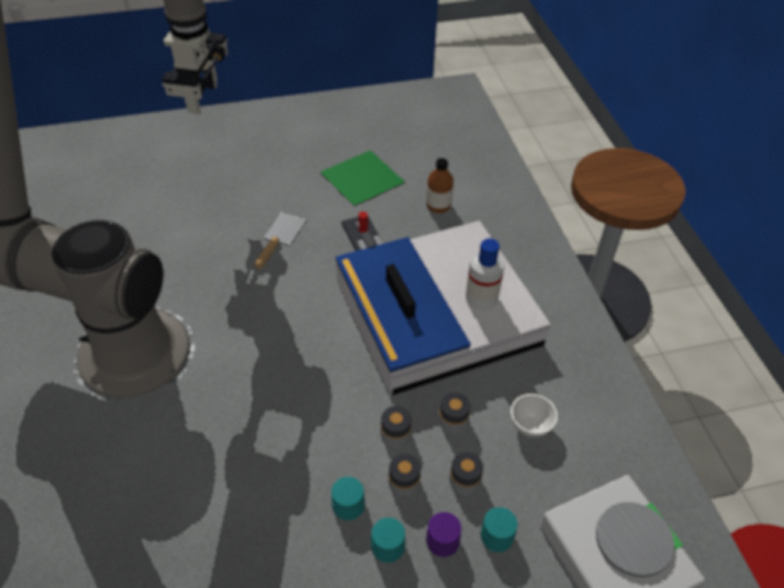

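The top view shows the mat centre at (191,290), the white bottle cap at (395,210), the bolt knob at (293,307) and the handle at (385,291). There are four steel vessels, near (489,273), (541,279), (493,320) and (534,323). Next I'll look at an enlarged crop.

```bash
python3 - <<'E'
import cv2
im=cv2.imread('pics/a1_raw.png')
cv2.imwrite('pics/b1.png',cv2.resize(im[120:250,100:300],None,fx=4,fy=4,interpolation=cv2.INTER_CUBIC))
cv2.imwrite('pics/b2.png',cv2.resize(im[130:280,250:440],None,fx=4,fy=4,interpolation=cv2.INTER_CUBIC))
E
```

```text
(no output)
```

View pics/b1.png

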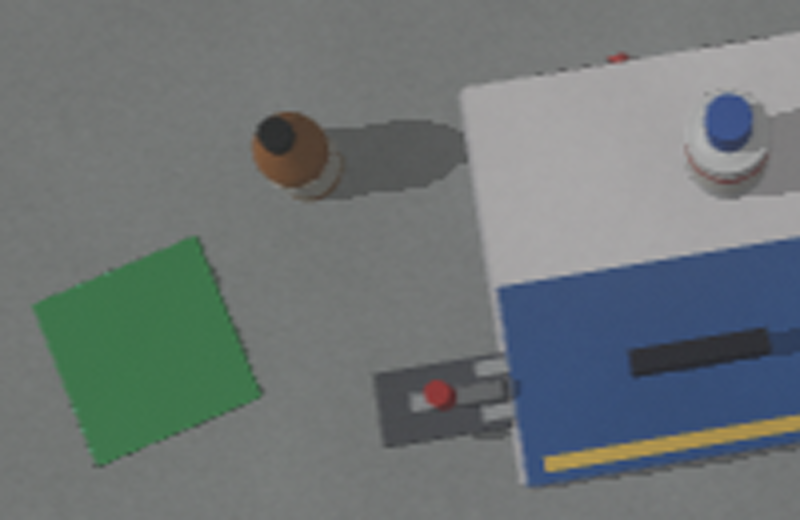

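View pics/b2.png

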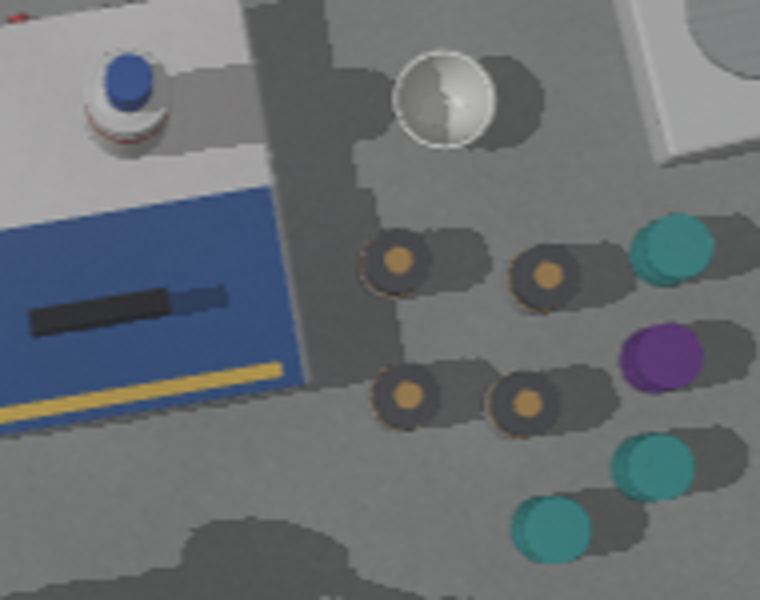

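Four steel vessels: brass dots in the b2 crop at (399,260), (547,275), (407,396) and (527,404). The look-alikes are turquoise and purple. The mat corners in b1 are (197,237), (35,306), (97,467) and (262,396). The cap top is at (729,115) and the knob top at (438,394).

```bash
cat > pts.py <<'E'
from h import *
b1=lambda u,v,z:px2w('top',100+u/4-.4,120+v/4-.4,z)[:2]
b2=lambda u,v,z:px2w('top',250+u/4-.4,130+v/4-.4,z)[:2]
E
python3 - <<'E'
from pts import *
mc=[b1(*p,3) for p in[(197,237),(35,306),(97,467),(262,396)]]
print('mat',np.mean(mc,0).round(1),[round(float(np.linalg.norm(mc[i]-mc[i-1])),1) for i in range(4)])
BL,FL,BR,FR=b1(498,288,82),b1(527,487,82),b2(270,187,82),b2(305,382,82)
print('cover',BL,FL,BR,FR,np.linalg.norm(BL-FL),np.linalg.norm(BR-FR),np.linalg.norm(BL-BR))
d=BL-BR; yaw=np.arctan2(d[1],d[0])-np.pi/2
d2=BL-FL+BR-FR; print('yaw',yaw,np.arctan2(d2[1],d2[0]))
print('covercentre',(BL+FL+BR+FR)/4)
print('handle',(b1(630,365-12,122)+0),'ends', b2(32,322,122),b2(168,302,122))
print('knob',b1(438,391,125)); print('cap',b1(729,115,218),b2(129,76,218))
for p in[(399,260),(547,275),(407,396),(527,404)]: print('ves',b2(*p,54).round(1))
print('dish',b2(445,99,45),'amber',b1(276,133,130))
# side check: knob, cap, dots
for n,u,v,z in[('knob',363,215,125),('cap',489,245,218),('v',396,419,54),('v',455,405,54),('v',405,467,54),('v',467,466,54)]:
    print(n,px2w('side',u/1.4-.15,v/1.4-.15,z).round(1))
E
```

```text
mat [543.7 416. ] [147.0, 147.7, 147.2, 149.4]
cover [579.7671737  111.52557438] [420.23198744  90.02838778] [ 622.98525181 -187.29061103] [ 465.84235772 -210.67753286] 160.97703154646607 158.8736519206513 301.925346626748
yaw 0.14363498289006493 0.14079637961714345
covercentre [522.20669266 -49.10354543]
handle [520.99361603   4.98742592] ends [513.94627298   3.54866902] [ 527.40594469 -102.19693562]
knob [494.13354385 153.77628035]
cap [684.35583062 -74.45712812] [683.61082205 -74.44157214]
ves [ 565.6 -292.9]
ves [ 550.9 -412.6]
ves [ 454.8 -295.6]
ves [ 446.4 -392.1]
dish [ 699.87618386 -336.81195803] amber [698.48373796 278.36816883]
knob [492.5 151.  125. ]
cap [680.6 -76.6 218. ]
v [ 454.8 -299.2   54. ]
v [ 564.2 -294.6   54. ]
v [ 447.4 -393.5   54. ]
v [ 549.3 -415.2   54. ]
```

```bash
python3 - <<'E'
from h import *
rel(494,153,200,0.142)
E
```

```text
target 494 153 200 -> [-0.3918, -0.1873, 0.0453] [-0.001, 0.001, 1.018] dist 0.437
```

```bash
python3 -m pendant '[[[-0.039,-0.019,0.005],[0,0,0.11],0.0918],[[-0.078,-0.037,0.009],[0,0,0.22],0.0918],[[-0.117,-0.056,0.014],[0,0,0.33],0.0918],[[-0.156,-0.075,0.018],[0,0,0.44],0.0918],[[-0.195,-0.094,0.023],[0,0,0.55],0.0918],[[-0.234,-0.112,0.027],[0,0,0.66],0.0918],[[-0.273,-0.131,0.032],[0,0,0.77],0.0918],[[-0.312,-0.15,0.036],[0,0,0.88],0.0918],[[-0.351,-0.168,0.041],[0,0,0.99],0.0918],[[-0.392,-0.187,0.045],[0,0,1.018],0.0918]]'
python3 -m pendant '[[[0,0,0],[0,0,0],0.0918],[[0,0,0],[0,0,0],0.0918]]'
python3 - <<'E'
from h import *
state(); rel(494,153,200,0.142); rel(494,153,110,0.142)
snap('top','c1',(140,140,340,290),4)
E
```

```text
time: 0.93
tool_pos: [482.0, 166.4, 361.1]
tcp_rot: [-3.141, -0.0, 1.707]
contact_force: [0.5, 1.1, 0.5]
grip_width: 92.0
time: 1.1
tool_pos: [482.1, 166.6, 360.8]
tcp_rot: [-3.14, -0.0, 1.709]
contact_force: [0.2, -0.3, 0.2]
grip_width: 92.0
t 1.1 pos [482.1 166.6 360.8] rpy [-3.14  -0.     1.709] q [0.18 0.36 1.63 0.   1.15 0.04] F [ 0.2 -0.3  0.2] w 92.02125742239916
target 494 153 200 -> [-0.0151, 0.01, 0.0018] [-0.002, -0.0, -0.004] dist 0.018
target 494 153 110 -> [-0.0151, 0.0101, 0.0918] [-0.002, -0.0, -0.004] dist 0.094
```

View pics/c1.png

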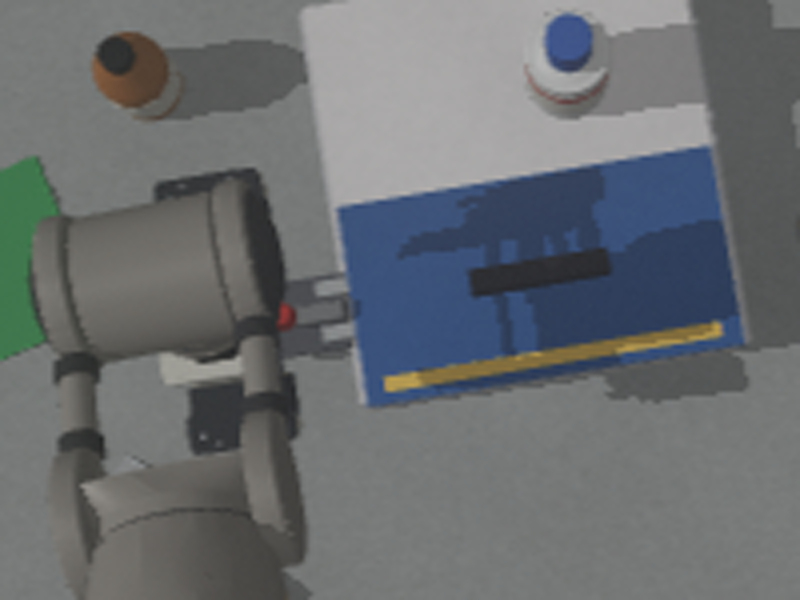

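The arm hides most of the knob (visible at (285,315)). The pose is 18 mm short, so I'll correct it, descend and grip.

```bash
python3 -m pendant '[[[-0.015,0.01,0.0],[0,0,0],0.0918],[[-0.015,0.01,0.03],[0,0,0],0.0918],[[-0.015,0.01,0.06],[0,0,0],0.0918],[[-0.015,0.01,0.09],[0,0,0],0.0918],[[-0.015,0.01,0.092],[0,0,0],0.0918],[[-0.015,0.01,0.092],[0,0,0],0.02],[[-0.015,0.01,0.092],[0,0,0],0.0],[[-0.015,0.01,0.092],[0,0,0],0.0],[[-0.015,0.01,0.092],[0,0,0],0.0],[[-0.015,0.01,0.092],[0,0,0],0.0]]'
python3 -m pendant '[[[0,0,0],[0,0,0],0],[[0,0,0],[0,0,0],0],[[0,0,0],[0,0,0],0]]'
python3 - <<'E'
from h import *
state(); rel(494-.1415*41,153+.99*41,110)
E
```

```text
time: 1.98
tool_pos: [493.4, 155.1, 271.0]
tcp_rot: [3.139, -0.0, 1.713]
contact_force: [-0.4, -0.1, -0.7]
grip_width: 63.5
time: 2.23
tool_pos: [493.2, 154.8, 269.9]
tcp_rot: [3.141, -0.0, 1.713]
contact_force: [0.1, 0.1, -0.7]
grip_width: 42.9
t 2.2333 pos [493.2 154.8 269.9] rpy [ 3.141 -0.     1.713] q [0.16 0.48 1.73 0.   0.94 0.01] F [ 0.1  0.1 -0.7] w 42.85134355006383
target 488.1985 193.59 110 -> [0.0391, 0.0005, 0.0009] dist 0.039
```

```bash
python3 -m pendant '[[[0,0,0],[0,0,0],0],[[0,0,0],[0,0,0],0],[[0,0,0],[0,0,0],0],[[0,0,0],[0,0,0],0],[[0,0,0],[0,0,0],0]]'
python3 -m pendant '[[[0.01,0,0],[0,0,0],0],[[0.02,0,0],[0,0,0],0],[[0.03,0,0],[0,0,0],0],[[0.038,0,0],[0,0,0],0],[[0.041,0,0],[0,0,0],0],[[0.041,0,0],[0,0,0],0],[[0.041,0,0],[0,0,0],0]]'
```

```text
time: 2.65
tool_pos: [493.7, 154.9, 269.6]
tcp_rot: [3.14, -0.0, 1.713]
contact_force: [5.0, 1.0, -3.1]
grip_width: 19.6
time: 3.23
tool_pos: [488.0, 194.5, 269.6]
tcp_rot: [3.14, 0.003, 1.714]
contact_force: [5.9, -10.5, -2.4]
grip_width: 19.2
```

```bash
python3 -m pendant '[[[0,0,0],[0,0,0],0.09],[[0,0,0],[0,0,0],0.09],[[0,0,0],[0,0,0],0.09],[[0,0,0],[0,0,0],0.09],[[0,0,0],[0,0,0],0.09],[[0,0,-0.04],[0,0,0],0.09],[[0,0,-0.08],[0,0,0],0.09],[[0,0,-0.12],[0,0,0],0.09],[[0,0,-0.16],[0,0,0],0.09],[[0,0,-0.16],[0,0,0],0.09]]'
python3 - <<'E'
from h import *
state(); rel(683,-75,265,0.142)
E
```

```text
time: 4.07
tool_pos: [487.9, 195.9, 437.9]
tcp_rot: [3.127, -0.002, 1.713]
contact_force: [1.3, -0.2, 0.4]
grip_width: 81.4
t 4.0667 pos [487.9 195.9 437.9] rpy [ 3.127e+00 -2.000e-03  1.713e+00] q [0.24 0.32 1.47 0.   1.34 0.09] F [ 1.3 -0.2  0.4] w 81.4368809778396
target 683 -75 265 -> [-0.2959, 0.1544, 0.0156] [0.014, -0.002, 0.0] dist 0.334
```

```bash
python3 -m pendant '[[[-0.034,0.018,0],[0,0,0],0.09],[[-0.068,0.036,0],[0,0,0],0.09],[[-0.102,0.054,0],[0,0,0],0.09],[[-0.136,0.072,0.005],[0,0,0],0.09],[[-0.17,0.09,0.01],[0,0,0],0.09],[[-0.204,0.108,0.012],[0,0,0],0.09],[[-0.238,0.125,0.013],[0,0,0],0.09],[[-0.272,0.142,0.014],[0,0,0],0.09],[[-0.296,0.154,0.015],[0,0,0],0.09],[[-0.296,0.154,0.015],[0,0,0],0.09]]'
python3 -m pendant '[[[0,0,0],[0,0,0],0.09],[[0,0,0],[0,0,0],0.09]]'
python3 - <<'E'
from h import *
state(); rel(682.5,-75,198,0.142)
snap('side','c2',(200,100,400,250),4)
E
```

```text
time: 4.9
tool_pos: [683.4, -80.7, 412.3]
tcp_rot: [-3.14, 0.001, 1.708]
contact_force: [-0.0, -0.0, -0.4]
grip_width: 89.9
time: 5.07
tool_pos: [681.5, -75.2, 414.1]
tcp_rot: [-3.141, -0.001, 1.713]
contact_force: [1.0, 0.7, -0.1]
grip_width: 90.0
t 5.0667 pos [681.5 -75.2 414.1] rpy [-3.141e+00 -1.000e-03  1.713e+00] q [-0.22  0.65  0.99  0.    1.5  -0.36] F [ 1.   0.7 -0.1] w 89.9650172759308
target 682.5 -75 198 -> [0.0, 0.0011, 0.0571] [-0.001, -0.001, 0.0] dist 0.057
```

View pics/c2.png

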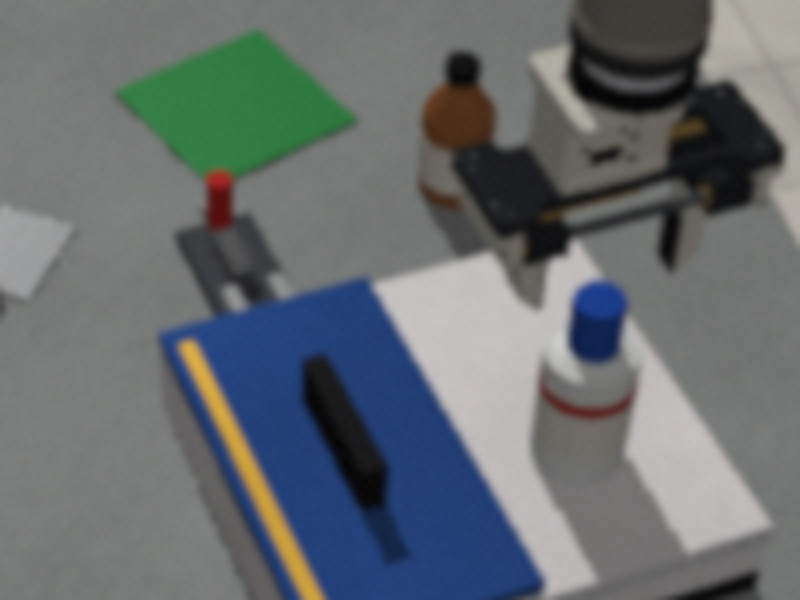

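The bolt is drawn. The fingertips at (530,300) and (665,265) straddle the cap at (598,295), so I'll descend and grip.

```bash
python3 -m pendant '[[[0,0.001,0.03],[0,0,0],0.07],[[0,0.001,0.057],[0,0,0],0.06],[[0,0.001,0.057],[0,0,0],0.06],[[0,0.001,0.057],[0,0,0],0],[[0,0.001,0.057],[0,0,0],0],[[0,0.001,0.057],[0,0,0],0],[[0,0.001,0.057],[0,0,0],0],[[0,0.001,0.057],[0,0,0],0],[[0,0.001,0.057],[0,0,0],0],[[0,0.001,0.057],[0,0,0],0]]'
python3 -m pendant '[[[0,0,0],[0,0,0],0],[[0,0,-0.03],[0,0,0],0],[[0,0,-0.06],[0,0,0],0],[[0,0,-0.09],[0,0,0],0],[[0,0,-0.11],[0,0,0],0],[[0,0,-0.11],[0,0,0],0],[[0,0,-0.11],[0,0,0],0]]'
python3 - <<'E'
from h import *
state(); rel(544,416,300);rel(544,416,132)
E
```

```text
time: 5.95
tool_pos: [682.8, -75.7, 358.6]
tcp_rot: [3.14, 0.001, 1.713]
contact_force: [-0.2, 0.1, 3.7]
grip_width: 35.6
time: 6.53
tool_pos: [682.6, -75.7, 467.3]
tcp_rot: [3.141, 0.0, 1.713]
contact_force: [1.1, 0.2, -3.5]
grip_width: 35.5
t 6.5333 pos [682.6 -75.7 467.3] rpy [3.141 0.    1.713] q [-0.22  0.64  0.87  0.    1.63 -0.36] F [ 1.1  0.2 -3.5] w 35.461325620721745
target 544 416 300 -> [0.5064, -0.0677, 0.0082] dist 0.511
target 544 416 132 -> [0.5064, -0.0678, 0.1762] dist 0.54
```

```bash
python3 -m pendant '[[[0.025,-0.003,0],[0,0,0],0],[[0.05,-0.007,0],[0,0,0],0],[[0.075,-0.01,0],[0,0,0],0],[[0.1,-0.013,0],[0,0,0],0],[[0.13,-0.017,0],[0,0,0],0],[[0.16,-0.021,0],[0,0,0],0],[[0.19,-0.025,0],[0,0,0],0],[[0.22,-0.029,0],[0,0,0],0],[[0.25,-0.033,0],[0,0,0],0],[[0.28,-0.037,0],[0,0,0],0]]'
python3 -m pendant '[[[0.03,-0.004,0],[0,0,0],0],[[0.06,-0.008,0],[0,0,0],0],[[0.09,-0.012,0],[0,0,0],0],[[0.12,-0.016,0],[0,0,0],0],[[0.15,-0.02,0],[0,0,0],0],[[0.18,-0.024,0],[0,0,0],0],[[0.205,-0.028,0],[0,0,0],0],[[0.226,-0.03,0],[0,0,0],0],[[0.226,-0.03,0],[0,0,0],0],[[0.226,-0.03,0],[0,0,0],0]]'
python3 -m pendant '[[[0,0,0],[0,0,0],0],[[0,0,0],[0,0,0],0]]'
python3 - <<'E'
from h import *
state(); rel(544,416,136,0.142)
E
```

```text
time: 7.37
tool_pos: [605.8, 197.6, 464.2]
tcp_rot: [-3.136, 0.0, 1.713]
contact_force: [0.5, 0.4, -2.6]
grip_width: 35.4
time: 8.2
tool_pos: [544.3, 416.8, 464.1]
tcp_rot: [-3.137, 0.002, 1.715]
contact_force: [0.4, -0.4, -2.5]
grip_width: 35.6
time: 8.37
tool_pos: [545.3, 414.7, 466.3]
tcp_rot: [-3.14, 0.001, 1.712]
contact_force: [0.2, -0.5, -2.4]
grip_width: 36.1
t 8.3667 pos [545.3 414.7 466.3] rpy [-3.140e+00  1.000e-03  1.712e+00] q [ 0.54  0.63  0.88 -0.    1.63  0.4 ] F [ 0.2 -0.5 -2.4] w 36.096680065846805
target 544 416 136 -> [0.0016, -0.0008, 0.1713] [-0.002, 0.001, -0.001] dist 0.171
```

```bash
python3 -m pendant '[[[0.001,-0.001,0.03],[0,0,0],0],[[0.001,-0.001,0.06],[0,0,0],0],[[0.001,-0.001,0.09],[0,0,0],0],[[0.001,-0.001,0.12],[0,0,0],0],[[0.001,-0.001,0.145],[0,0,0],0],[[0.001,-0.001,0.16],[0,0,0],0],[[0.001,-0.001,0.166],[0,0,0],0],[[0.001,-0.001,0.169],[0,0,0],0],[[0.001,-0.001,0.169],[0,0,0],0],[[0.001,-0.001,0.169],[0,0,0],0]]'
python3 -m pendant '[[[0,0,0.001],[0,0,0],0],[[0,0,0.002],[0,0,0],0],[[0,0,0.002],[0,0,0],0]]'
```

```text
time: 9.2
tool_pos: [544.1, 416.4, 300.1]
tcp_rot: [3.139, -0.001, 1.712]
contact_force: [0.2, 0.1, -2.8]
grip_width: 35.9
time: 9.45
tool_pos: [543.6, 416.7, 297.3]
tcp_rot: [3.141, -0.0, 1.713]
contact_force: [-0.5, -0.2, -2.0]
grip_width: 35.4
```

```bash
python3 -m pendant '[[[0,0,0.001],[0,0,0],0],[[0,0,0.002],[0,0,0],0],[[0,0,0.003],[0,0,0],0],[[0,0,0.003],[0,0,0],0]]'
python3 -m pendant '[[[0,0,0.0005],[0,0,0],0],[[0,0,0.001],[0,0,0],0],[[0,0,0.001],[0,0,0],0]]'
```

```text
time: 9.78
tool_pos: [543.6, 416.6, 293.6]
tcp_rot: [3.141, -0.0, 1.713]
contact_force: [0.3, -0.3, -2.3]
grip_width: 35.4
time: 10.03
tool_pos: [543.6, 416.7, 293.5]
tcp_rot: [3.141, -0.001, 1.713]
contact_force: [-0.3, -0.3, 3.5]
grip_width: 35.7
```

Contact is made, so I'll release, rise, and look from the side.

```bash
python3 -m pendant '[[[0,0,0],[0,0,0],0.08],[[0,0,0],[0,0,0],0.08],[[0,0,0],[0,0,0],0.08],[[0,0,0],[0,0,0],0.08],[[0,0,0],[0,0,0],0.08],[[0,0,-0.04],[0,0,0],0.08],[[0,0,-0.08],[0,0,0],0.08],[[0,0,-0.1],[0,0,0],0.08],[[0,0,-0.1],[0,0,0],0.08],[[0,0,-0.1],[0,0,0],0.08]]'
python3 - <<'E'
from h import *
o=state(); rel(521,-49,200,0.142); snap('side','c3',(200,90,400,240),4)
E
```

```text
time: 10.87
tool_pos: [543.6, 416.6, 394.2]
tcp_rot: [3.139, -0.001, 1.713]
contact_force: [-0.1, -0.6, -0.0]
grip_width: 80.0
t 10.8667 pos [543.6 416.6 394.2] rpy [ 3.139e+00 -1.000e-03  1.713e+00] q [0.54 0.66 1.03 0.   1.45 0.4 ] F [-0.1 -0.6 -0. ] w 80.00154825755901
target 521 -49 200 -> [-0.4578, -0.0884, 0.0343] [0.003, -0.001, 0.0] dist 0.467
```

View pics/c3.png

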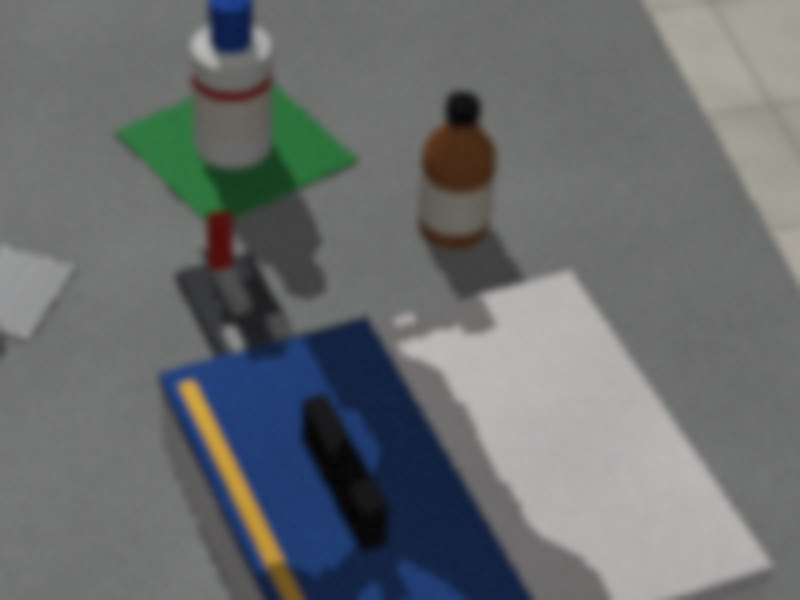

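The bottle stands upright in the middle of the mat, at (235,130). Next is the cover handle.

```bash
python3 -m pendant '[[[-0.04,-0.008,0],[0,0,0],0.08],[[-0.08,-0.016,0],[0,0,0],0.08],[[-0.12,-0.024,0],[0,0,0],0.08],[[-0.16,-0.032,0],[0,0,0],0.08],[[-0.2,-0.04,0],[0,0,0],0.08],[[-0.24,-0.047,0],[0,0,0],0.08],[[-0.28,-0.054,0],[0,0,0],0.08],[[-0.32,-0.062,0],[0,0,0],0.08],[[-0.36,-0.07,0],[0,0,0],0.08],[[-0.4,-0.078,0],[0,0,0],0.08]]'
python3 -m pendant '[[[-0.04,-0.008,0.02],[0,0,0],0.08],[[-0.058,-0.01,0.034],[0,0,0],0.08],[[-0.058,-0.01,0.034],[0,0,0],0.08],[[-0.058,-0.01,0.034],[0,0,0],0.08]]'
python3 - <<'E'
from h import *
o=state(); rel(521,-49,107.5,0.142)
E
```

```text
time: 11.75
tool_pos: [522.1, 7.8, 390.8]
tcp_rot: [-3.138, -0.001, 1.713]
contact_force: [0.9, -1.2, 0.2]
grip_width: 80.0
time: 12.08
tool_pos: [520.8, -50.1, 356.4]
tcp_rot: [-3.137, -0.002, 1.71]
contact_force: [-0.2, -0.2, 0.2]
grip_width: 80.0
t 12.0833 pos [520.8 -50.1 356.4] rpy [-3.137e+00 -2.000e-03  1.710e+00] q [-0.24  0.38  1.6   0.    1.16 -0.38] F [-0.2 -0.2  0.2] w 80.0024341162392
target 521 -49 107.5 -> [0.0009, 0.0008, 0.0899] [-0.005, -0.002, -0.003] dist 0.09
```

```bash
python3 -m pendant '[[[0,0,0.035],[0,0,0],0.07],[[0,0,0.07],[0,0,0],0.06],[[0,0,0.089],[0,0,0],0.05],[[0,0,0.089],[0,0,0],0],[[0,0,0.089],[0,0,0],0],[[0,0,0.089],[0,0,0],0],[[0,0,0.089],[0,0,0],0],[[0,0,0.089],[0,0,0],0],[[0,0,0.089],[0,0,0],0],[[0,0,0.089],[0,0,0],0]]'
python3 -m pendant '[[[0,0,0],[0,0,0],0],[[0,0,0],[0,0,0],0],[[0,0,0],[0,0,0],0],[[0,0,0],[0,0,0],0]]'
```

```text
time: 12.92
tool_pos: [522.7, -49.1, 270.7]
tcp_rot: [3.135, 0.001, 1.712]
contact_force: [18.2, 6.3, -11.3]
grip_width: 17.8
time: 13.25
tool_pos: [522.8, -49.0, 270.6]
tcp_rot: [3.136, 0.001, 1.713]
contact_force: [8.9, 3.4, -2.0]
grip_width: 17.8
```

```bash
python3 -m pendant '[[[0,0.018,0],[0,0,0],0],[[0,0.036,0],[0,0,0],0],[[0,0.054,0],[0,0,0],0],[[0,0.072,0],[0,0,0],0],[[0,0.09,0],[0,0,0],0],[[0,0.108,0],[0,0,0],0],[[0,0.126,0],[0,0,0],0],[[0,0.142,0],[0,0,0],0],[[0,0.152,0],[0,0,0],0],[[0,0.157,0],[0,0,0],0]]'
python3 -m pendant '[[[0,0,0],[0,0,0],0],[[0,0,0],[0,0,0],0]]'
python3 - <<'E'
from h import *
o=state(); p=o['tool_pos']-np.array([522.8,-49,270.6]); print(p, p[0]*.99+p[1]*.1415)
E
```

```text
time: 14.08
tool_pos: [677.4, -26.6, 270.6]
tcp_rot: [-3.141, -0.0, 1.713]
contact_force: [-23.1, -3.4, 15.0]
grip_width: 17.8
time: 14.25
tool_pos: [677.0, -26.6, 270.6]
tcp_rot: [3.14, -0.0, 1.713]
contact_force: [0.7, 1.8, 4.2]
grip_width: 18.1
t 14.25 pos [677.  -26.6 270.6] rpy [ 3.14  -0.     1.713] q [-0.15  0.74  1.23  0.    1.18 -0.3 ] F [0.7 1.8 4.2] w 18.066308768948677
[1.54193472e+02 2.23570353e+01 2.31097756e-02] 155.81505762163343
```

```bash
python3 -m pendant '[[[0,0,0],[0,0,0],0.085],[[0,0,0],[0,0,0],0.085],[[0,0,0],[0,0,0],0.085],[[0,0,0],[0,0,0],0.085],[[0,0,-0.03],[0,0,0],0.085],[[0,0,-0.06],[0,0,0],0.085],[[0,0,-0.09],[0,0,0],0.085],[[0,0,-0.12],[0,0,0],0.085],[[0,-0.04,-0.13],[0,0,0],0.085],[[0.03,-0.07,-0.13],[0,0,0],0.085]]'
cat >> h.py <<'E'
def dots(cam='top'):
    c=capture(cam); np.savez(f'pics/{cam}_cal.npz',m=c['mtx'],r=c['rvec'],t=c['tvec'])
    h=cv2.cvtColor(c['color'],cv2.COLOR_RGB2HSV)
    m=cv2.inRange(h,(8,90,90),(22,255,255))
    n,_,st,ce=cv2.connectedComponentsWithStats(m)
    for i in range(1,n):
        if st[i][4]>=8: print(cam,'dot px',ce[i].round(1),'area',st[i][4],'z54',px2w(cam,*ce[i],54)[:2].round(1),'z62',px2w(cam,*ce[i],62)[:2].round(1))
W=np.array([522.7,-49.]); CX=np.array([np.cos(.143),np.sin(.143)]); CY=np.array([-CX[1],CX[0]])
def ch(x,y): return W+x*CX+y*CY
E
python3 - <<'E'
from h import *
o=state(); rel(455,-297,140,0.143); snap('top','c4',(180,110,400,275),3.6); dots('top'); dots('side')
E
```

```text
time: 15.08
tool_pos: [604.3, -11.4, 402.5]
tcp_rot: [3.135, 0.004, 1.709]
contact_force: [1.0, -0.2, 0.5]
grip_width: 79.7
t 15.0833 pos [604.3 -11.4 402.5] rpy [3.135 0.004 1.709] q [-0.15  0.49  1.3  -0.    1.35 -0.28] F [ 1.  -0.2  0.5] w 79.72946116356054
target 455 -297 140 -> [-0.2619, -0.1878, 0.1033] [0.007, 0.004, -0.005] dist 0.338
top dot px [135.   23.6] area 3584 z54 [1162.8  410.7] z62 [1158.6  408.3]
top dot px [168.7 161. ] area 74 z54 [688.9 295.9] z62 [687.2 294. ]
top dot px [294.5 177.1] area 107 z54 [ 627.  -115.9] z62 [ 625.6 -115.6]
top dot px [236.2 186.7] area 51 z54 [599.   75.1] z62 [597.8  74.4]
top dot px [349.  194.5] area 28 z54 [ 566.  -291.8] z62 [ 564.9 -290.5]
top dot px [386.5 198.5] area 32 z54 [ 550.4 -413. ] z62 [ 549.4 -411.1]
top dot px [351.5 228.5] area 32 z54 [ 455.1 -296.1] z62 [ 454.6 -294.8]
top dot px [381.5 230.5] area 32 z54 [ 446.7 -392.6] z62 [ 446.3 -390.8]
top dot px [536.1 286.5] area 2417 z54 [ 258.3 -876.8] z62 [ 258.9 -872.4]
side dot px [448.7 131.1] area 3046 z54 [1128.8  195.9] z62 [1122.8  187.6]
side dot px [190.  179.8] area 110 z54 [285.2 159.7] z62 [285.1 151.6]
side dot px [316.4 205.8] area 331 z54 [620.3 -21.5] z62 [617.8 -28.2]
side dot px [324.9 288.4] area 17 z54 [ 564.9 -292.6] z62 [ 562.8 -297.5]
side dot px [282.6 298.2] area 67 z54 [ 455.1 -296.7] z62 [ 453.8 -301.5]
side dot px [288.6 333. ] area 76 z54 [ 446.4 -392.2] z62 [ 445.2 -396.4]
side dot px [333.6 331.9] area 75 z54 [ 550.4 -413.3] z62 [ 548.5 -417.3]
```

View pics/c4.png

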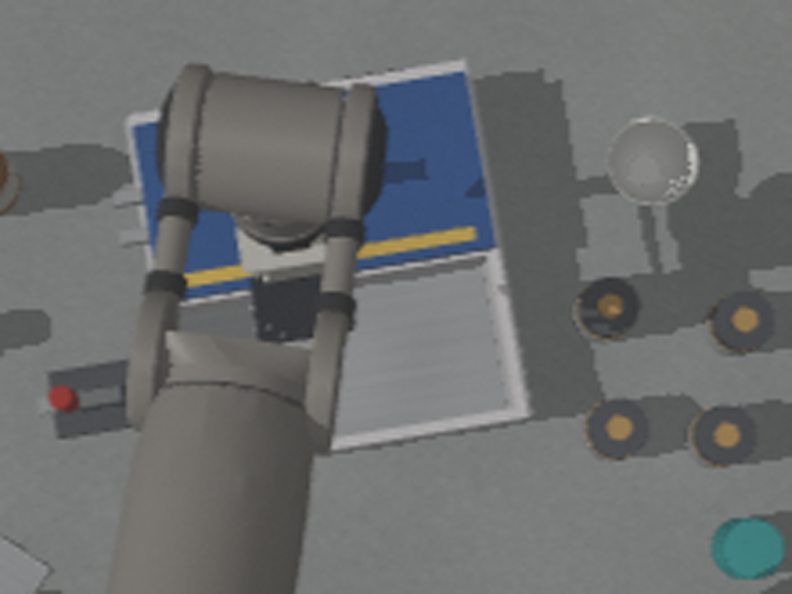

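The cover is open with the well exposed, and no vessel has moved. Both cameras agree on the dots within 1–2 mm. First vessel is A at (455,-296.5).

```bash
python3 -m pendant '[[[-0.03,-0.021,0],[0,0,0],0.085],[[-0.06,-0.042,0],[0,0,0],0.085],[[-0.09,-0.063,0],[0,0,0],0.085],[[-0.12,-0.084,0],[0,0,0],0.085],[[-0.15,-0.105,0],[0,0,0],0.085],[[-0.18,-0.126,0.02],[0,0,0],0.085],[[-0.21,-0.147,0.05],[0,0,0],0.085],[[-0.24,-0.17,0.08],[0,0,0],0.085],[[-0.262,-0.188,0.1],[0,0,0],0.085],[[-0.262,-0.188,0.103],[0,0,0],0.085]]'
python3 -m pendant '[[[0,0,0],[0,0,0],0.085],[[0,0,0],[0,0,0],0.085]]'
python3 - <<'E'
from h import *
o=state(); rel(455,-296.5,140,0.143);rel(455,-296.5,32,0.143)
print(px2w('top',180+528/3.6,110+412/3.6,68)[:2],ch(-80,-155)); print(w2px('top',[[*ch(-80,-155),68]]))
for y in(97.5,32.5,-32.5,-97.5): print(y,ch(-4,y).round(1))
E
```

```text
time: 16.07
tool_pos: [452.3, -297.6, 292.7]
tcp_rot: [-3.137, -0.003, 1.709]
contact_force: [-0.0, -0.1, -0.7]
grip_width: 85.3
time: 16.23
tool_pos: [455.3, -294.2, 296.6]
tcp_rot: [3.141, -0.0, 1.712]
contact_force: [0.4, -0.6, 0.9]
grip_width: 84.9
t 16.2333 pos [ 455.3 -294.2  296.6] rpy [ 3.141 -0.     1.712] q [-0.72  0.48  1.63  0.    1.03 -0.86] F [ 0.4 -0.6  0.9] w 84.86016446277867
target 455 -296.5 140 -> [-0.0023, -0.0006, -0.0024] [0.0, -0.0, -0.002] dist 0.003
target 455 -296.5 32 -> [-0.0023, -0.0007, 0.1056] [0.0, -0.0, -0.002] dist 0.106
[ 468.84686233 -214.81158533] [ 465.60610226 -213.81895171]
[[326.38693613 225.45939962]]
97.5 [504.8  46.9]
32.5 [514.1 -17.4]
-32.5 [523.4 -81.7]
-97.5 [ 532.6 -146.1]
```

```bash
python3 -m pendant '[[[-0.002,0,0.03],[0,0,0],0.085],[[-0.002,0,0.06],[0,0,0],0.085],[[-0.002,0,0.09],[0,0,0],0.085],[[-0.002,0,0.106],[0,0,0],0.085],[[-0.002,0,0.106],[0,0,0],0.085],[[-0.002,0,0.106],[0,0,0],0.03],[[-0.002,0,0.106],[0,0,0],0.03],[[-0.002,0,0.106],[0,0,0],0.03],[[-0.002,0,0.106],[0,0,0],0.03],[[-0.002,0,0.106],[0,0,0],0.03]]'
python3 -m pendant '[[[0,0,0],[0,0,0],0.03],[[0,0,0],[0,0,0],0.03]]'
python3 -m pendant '[[[0,0,-0.03],[0,0,0],0.03],[[0,0,-0.06],[0,0,0],0.03],[[0,0,-0.09],[0,0,0],0.03],[[0,0,-0.12],[0,0,0],0.03],[[0,0,-0.12],[0,0,0],0.03],[[0,0,-0.12],[0,0,0],0.03]]'
python3 - <<'E'
from h import *
o=state(); rel(504.8,46.9,152,0.143)
E
```

```text
time: 17.07
tool_pos: [455.5, -295.8, 191.8]
tcp_rot: [3.14, 0.002, 1.713]
contact_force: [3.6, 1.2, 1.3]
grip_width: 55.9
time: 17.23
tool_pos: [455.5, -295.8, 191.8]
tcp_rot: [3.14, 0.002, 1.713]
contact_force: [1.0, 1.6, 7.4]
grip_width: 55.2
time: 17.73
tool_pos: [455.0, -295.7, 311.6]
tcp_rot: [3.14, 0.002, 1.713]
contact_force: [0.9, 0.5, -4.5]
grip_width: 55.1
t 17.7333 pos [ 455.  -295.7  311.6] rpy [3.140e+00 2.000e-03 1.713e+00] q [-0.72  0.46  1.61  0.    1.06 -0.86] F [ 0.9  0.5 -4.5] w 55.13886619105608
target 504.8 46.9 152 -> [0.3321, 0.0978, 0.0001] [0.002, 0.002, -0.001] dist 0.346
```

```bash
python3 -m pendant '[[[0.036,0.011,0],[0,0,0],0.03],[[0.072,0.021,0],[0,0,0],0.03],[[0.108,0.032,0],[0,0,0],0.03],[[0.144,0.042,0],[0,0,0],0.03],[[0.18,0.053,0],[0,0,0],0.03],[[0.216,0.064,0],[0,0,0],0.03],[[0.252,0.074,0],[0,0,0],0.03],[[0.288,0.085,0],[0,0,0],0.03],[[0.32,0.094,0],[0,0,0],0.03],[[0.332,0.098,0],[0,0,0],0.03]]'
python3 -m pendant '[[[0,0,0],[0,0,0],0.03],[[0,0,0],[0,0,0],0.03]]'
python3 - <<'E'
from h import *
o=state(); rel(504.8,46.9,42,0.143)
E
```

```text
time: 18.57
tool_pos: [504.2, 50.7, 308.2]
tcp_rot: [-3.137, -0.002, 1.715]
contact_force: [-0.2, -0.9, -3.8]
grip_width: 54.9
time: 18.73
tool_pos: [504.5, 47.5, 308.6]
tcp_rot: [-3.138, -0.0, 1.715]
contact_force: [-1.1, -0.4, -3.7]
grip_width: 55.5
t 18.7333 pos [504.5  47.5 308.6] rpy [-3.138 -0.     1.715] q [-0.06  0.41  1.71 -0.    1.02 -0.2 ] F [-1.1 -0.4 -3.7] w 55.46459995969221
target 504.8 46.9 42 -> [-0.0007, 0.0007, 0.1076] [-0.004, -0.0, 0.001] dist 0.108
```

```bash
python3 -m pendant '[[[0,0,0.03],[0,0,0],0.03],[[0,0,0.06],[0,0,0],0.03],[[0,0,0.085],[0,0,0],0.03],[[0,0,0.1],[0,0,0],0.03],[[0,0,0.107],[0,0,0],0.03],[[0,0,0.107],[0,0,0],0.03],[[0,0,0.108],[0,0,0],0.03],[[0,0,0.109],[0,0,0],0.03],[[0,0,0.109],[0,0,0],0.03]]'
python3 -m pendant '[[[0,0,0],[0,0,0],0.068],[[0,0,0],[0,0,0],0.068],[[0,0,0],[0,0,0],0.068],[[0,0,0],[0,0,0],0.068]]'
python3 -m pendant '[[[0,0,-0.03],[0,0,0],0.068],[[0,0,-0.06],[0,0,0],0.068],[[0,0,-0.09],[0,0,0],0.085],[[0,0,-0.11],[0,0,0],0.085],[[0,0,-0.11],[0,0,0],0.085],[[0,0,-0.11],[0,0,0],0.085]]'
python3 - <<'E'
from h import *
o=state(); dots('top'); dots('side'); rel(565.5,-293,150,0.143)
E
```

```text
time: 19.48
tool_pos: [505.4, 46.7, 202.4]
tcp_rot: [3.14, 0.0, 1.713]
contact_force: [-0.6, -0.2, -4.1]
grip_width: 55.3
time: 19.82
tool_pos: [505.3, 47.0, 202.2]
tcp_rot: [3.14, 0.0, 1.713]
contact_force: [0.5, 0.8, 0.0]
grip_width: 67.8
time: 20.32
tool_pos: [505.2, 46.9, 312.7]
tcp_rot: [3.139, 0.001, 1.713]
contact_force: [0.5, 0.2, -1.4]
grip_width: 84.4
t 20.3167 pos [505.2  46.9 312.7] rpy [3.139e+00 1.000e-03 1.713e+00] q [-0.06  0.41  1.71  0.    1.03 -0.2 ] F [ 0.5  0.2 -1.4] w 84.40306549274966
top dot px [135.   23.6] area 3581 z54 [1162.8  410.9] z62 [1158.6  408.4]
top dot px [168.9 161.1] area 74 z54 [688.7 295.4] z62 [687.  293.5]
top dot px [284.3 178.8] area 173 z54 [622.2 -82.3] z62 [620.8 -82.2]
top dot px [348.9 194.5] area 29 z54 [ 565.9 -291.5] z62 [ 564.9 -290.2]
top dot px [386.5 198.4] area 30 z54 [ 550.8 -413.2] z62 [ 549.8 -411.3]
top dot px [381.4 230.5] area 31 z54 [ 446.5 -392.3] z62 [ 446.1 -390.5]
top dot px [536. 286.] area 2427 z54 [ 260.1 -876.7] z62 [ 260.6 -872.3]
side dot px [448.7 131.1] area 3042 z54 [1128.8  195.8] z62 [1122.8  187.6]
side dot px [307.8 124.7] area 16 z54 [690.9 326.1] z62 [687.9 316.9]
side dot px [190.1 179.6] area 109 z54 [285.6 160.3] z62 [285.5 152.2]
side dot px [316.6 206.3] area 341 z54 [620.4 -23.5] z62 [618.  -30.2]
side dot px [271.  193.5] area 42 z54 [505.5  53.2] z62 [503.9  45.9]
side dot px [325.1 288.4] area 15 z54 [ 565.3 -292.7] z62 [ 563.2 -297.5]
side dot px [288.5 331.8] area 52 z54 [ 446.9 -389.1] z62 [ 445.7 -393.3]
side dot px [333.6 331.7] area 16 z54 [ 550.5 -412.8] z62 [ 548.6 -416.8]
target 565.5 -293 150 -> [-0.3451, 0.0121, 0.0016] [-0.001, -0.0, -0.001] dist 0.345
```

Vessel A stands in the well at (504,46). Vessel B is next.

```bash
python3 -m pendant '[[[-0.038,0.001,0],[0,0,0],0.085],[[-0.076,0.003,0],[0,0,0],0.085],[[-0.114,0.004,0],[0,0,0],0.085],[[-0.152,0.005,0],[0,0,0],0.085],[[-0.19,0.007,0],[0,0,0],0.085],[[-0.228,0.008,0],[0,0,0],0.085],[[-0.266,0.009,0],[0,0,0],0.085],[[-0.304,0.011,0],[0,0,0],0.085],[[-0.335,0.012,0],[0,0,0],0.085],[[-0.345,0.012,0],[0,0,0],0.085]]'
python3 -m pendant '[[[0,0,0],[0,0,0],0.085],[[0,0,0],[0,0,0],0.085],[[0,0,0],[0,0,0],0.085]]'
python3 - <<'E'
from h import *
o=state(); rel(565.5,-292.5,32,0.143)
E
```

```text
time: 21.25
tool_pos: [565.5, -297.3, 309.2]
tcp_rot: [-3.14, -0.0, 1.709]
contact_force: [-0.4, -0.5, 0.2]
grip_width: 85.2
time: 21.5
tool_pos: [565.7, -291.4, 310.6]
tcp_rot: [-3.14, -0.002, 1.714]
contact_force: [1.3, 0.5, -0.3]
grip_width: 84.6
t 21.5 pos [ 565.7 -291.4  310.6] rpy [-3.140e+00 -2.000e-03  1.714e+00] q [-0.6   0.62  1.32  0.    1.2  -0.74] F [ 1.3  0.5 -0.3] w 84.57656039257347
target 565.5 -292.5 32 -> [-0.0013, -0.0001, 0.1196] [-0.002, -0.002, 0.0] dist 0.12
```

```bash
python3 -m pendant '[[[-0.001,0,0.03],[0,0,0],0.085],[[-0.001,0,0.06],[0,0,0],0.085],[[-0.001,0,0.09],[0,0,0],0.085],[[-0.001,0,0.12],[0,0,0],0.085],[[-0.001,0,0.12],[0,0,0],0.085],[[-0.001,0,0.12],[0,0,0],0.03],[[-0.001,0,0.12],[0,0,0],0.03],[[-0.001,0,0.12],[0,0,0],0.03],[[-0.001,0,0.12],[0,0,0],0.03],[[-0.001,0,0.12],[0,0,0],0.03]]'
python3 -m pendant '[[[0,0,0],[0,0,0],0.03],[[0,0,0],[0,0,0],0.03]]'
python3 -m pendant '[[[0,0,-0.03],[0,0,0],0.03],[[0,0,-0.06],[0,0,0],0.03],[[0,0,-0.09],[0,0,0],0.03],[[0,0,-0.12],[0,0,0],0.03],[[0,0,-0.12],[0,0,0],0.03],[[0,0,-0.12],[0,0,0],0.03]]'
python3 - <<'E'
from h import *
o=state(); rel(514.1,-17.4,152,0.143)
E
```

```text
time: 22.33
tool_pos: [566.3, -294.0, 193.3]
tcp_rot: [3.139, 0.002, 1.713]
contact_force: [4.1, 1.0, 1.4]
grip_width: 56.4
time: 22.5
tool_pos: [566.4, -294.1, 193.3]
tcp_rot: [3.139, 0.002, 1.713]
contact_force: [0.1, 0.8, 6.6]
grip_width: 54.9
time: 23.0
tool_pos: [565.9, -294.1, 312.9]
tcp_rot: [3.139, 0.002, 1.713]
contact_force: [-0.6, 1.2, -4.4]
grip_width: 55.0
t 23.0 pos [ 565.9 -294.1  312.9] rpy [3.139e+00 2.000e-03 1.713e+00] q [-0.6   0.62  1.32  0.    1.2  -0.74] F [-0.6  1.2 -4.4] w 54.973261062496526
target 514.1 -17.4 152 -> [0.2812, -0.0122, 0.0013] [0.002, 0.002, -0.001] dist 0.281
```

```bash
python3 -m pendant '[[[0.035,-0.001,0],[0,0,0],0.03],[[0.07,-0.003,0],[0,0,0],0.03],[[0.105,-0.004,0],[0,0,0],0.03],[[0.14,-0.006,0],[0,0,0],0.03],[[0.175,-0.008,0],[0,0,0],0.03],[[0.21,-0.009,0],[0,0,0],0.03],[[0.245,-0.01,0],[0,0,0],0.03],[[0.27,-0.012,0],[0,0,0],0.03],[[0.281,-0.012,0],[0,0,0],0.03],[[0.281,-0.012,0],[0,0,0],0.03]]'
python3 -m pendant '[[[0,0,0],[0,0,0],0.03],[[0,0,0],[0,0,0],0.03]]'
python3 - <<'E'
from h import *
o=state(); rel(514.1,-17.4,43,0.143)
E
```

```text
time: 23.83
tool_pos: [513.3, -15.2, 309.9]
tcp_rot: [-3.138, -0.002, 1.716]
contact_force: [0.3, -0.8, -4.7]
grip_width: 55.1
time: 24.0
tool_pos: [514.5, -18.4, 310.8]
tcp_rot: [-3.141, 0.0, 1.712]
contact_force: [-1.0, 0.1, -3.2]
grip_width: 55.0
t 24.0 pos [514.5 -18.4 310.8] rpy [-3.141  0.     1.712] q [-0.18  0.42  1.69 -0.    1.04 -0.33] F [-1.   0.1 -3.2] w 55.00723905982288
target 514.1 -17.4 43 -> [0.001, -0.0001, 0.1088] [-0.001, 0.0, -0.002] dist 0.109
```

```bash
python3 -m pendant '[[[0.001,0,0.03],[0,0,0],0.03],[[0.001,0,0.06],[0,0,0],0.03],[[0.001,0,0.085],[0,0,0],0.03],[[0.001,0,0.1],[0,0,0],0.03],[[0.001,0,0.108],[0,0,0],0.03],[[0.001,0,0.109],[0,0,0],0.03],[[0.001,0,0.11],[0,0,0],0.03],[[0.001,0,0.111],[0,0,0],0.03],[[0.001,0,0.111],[0,0,0],0.03]]'
python3 -m pendant '[[[0,0,0],[0,0,0],0.068],[[0,0,0],[0,0,0],0.068],[[0,0,0],[0,0,0],0.068],[[0,0,0],[0,0,0],0.068]]'
python3 -m pendant '[[[0,0,-0.03],[0,0,0],0.068],[[0,0,-0.06],[0,0,0],0.068],[[0,0,-0.09],[0,0,0],0.085],[[0,0,-0.11],[0,0,0],0.085],[[0,0,-0.11],[0,0,0],0.085],[[0,0,-0.11],[0,0,0],0.085]]'
python3 - <<'E'
from h import *
o=state(); dots('top'); dots('side'); rel(446.5,-391.5,150,0.143)
E
```

```text
time: 24.75
tool_pos: [514.5, -16.8, 201.2]
tcp_rot: [3.14, 0.0, 1.712]
contact_force: [-0.6, -0.3, -3.5]
grip_width: 55.5
time: 25.08
tool_pos: [514.4, -16.4, 201.2]
tcp_rot: [3.14, 0.0, 1.713]
contact_force: [-0.2, 0.0, -0.2]
grip_width: 67.6
time: 25.58
tool_pos: [514.3, -16.4, 311.7]
tcp_rot: [3.139, 0.001, 1.713]
contact_force: [-0.3, -0.4, -0.2]
grip_width: 84.5
t 25.5833 pos [514.3 -16.4 311.7] rpy [3.139e+00 1.000e-03 1.713e+00] q [-0.18  0.42  1.69  0.    1.03 -0.32] F [-0.3 -0.4 -0.2] w 84.52871239395111
top dot px [135.   23.7] area 3586 z54 [1162.8  410.8] z62 [1158.6  408.3]
top dot px [168.7 161. ] area 73 z54 [689.1 296. ] z62 [687.4 294.1]
top dot px [292.3 177.4] area 120 z54 [ 626.1 -108.8] z62 [ 624.7 -108.5]
top dot px [230.3 187.6] area 11 z54 [596.5  94.4] z62 [595.2  93.6]
top dot px [386.5 198.4] area 31 z54 [ 550.7 -412.9] z62 [ 549.7 -411. ]
top dot px [245.1 215.3] area 35 z54 [504.9  47.1] z62 [504.1  46.6]
top dot px [381.5 230.5] area 32 z54 [ 446.7 -392.6] z62 [ 446.3 -390.8]
top dot px [535.9 286.2] area 2422 z54 [ 259.5 -876.3] z62 [ 260.1 -872. ]
side dot px [448.7 131.1] area 3057 z54 [1128.8  195.8] z62 [1122.7  187.5]
side dot px [308. 125.] area 20 z54 [691.  324.7] z62 [688.  315.5]
side dot px [190.1 179.8] area 112 z54 [285.4 159.7] z62 [285.3 151.6]
side dot px [319.  210.2] area 293 z54 [622.9 -39.2] z62 [620.4 -45.8]
side dot px [271.  193.5] area 42 z54 [505.5  53.2] z62 [503.9  45.9]
side dot px [278.8 208.5] area 46 z54 [514.1  -8.1] z62 [512.3 -15. ]
side dot px [288.6 333. ] area 76 z54 [ 446.4 -392.2] z62 [ 445.2 -396.4]
side dot px [333.7 331.9] area 24 z54 [ 550.5 -413.3] z62 [ 548.5 -417.3]
target 446.5 -391.5 150 -> [-0.3618, -0.1197, 0.0007] [-0.001, -0.001, -0.001] dist 0.381
```

Vessel B stands at about (512,-15). Vessel C is at (446.5,-392.3).

```bash
python3 -m pendant '[[[-0.038,-0.0125,0],[0,0,0],0.085],[[-0.076,-0.025,0],[0,0,0],0.085],[[-0.114,-0.0375,0],[0,0,0],0.085],[[-0.152,-0.05,0],[0,0,0],0.085],[[-0.19,-0.0625,0],[0,0,0],0.085],[[-0.228,-0.075,0],[0,0,0],0.085],[[-0.266,-0.0875,0],[0,0,0],0.085],[[-0.304,-0.1,0],[0,0,0],0.085],[[-0.34,-0.112,0],[0,0,0],0.085],[[-0.362,-0.12,0],[0,0,0],0.085]]'
python3 -m pendant '[[[0,0,0],[0,0,0],0.085],[[0,0,0],[0,0,0],0.085],[[0,0,0],[0,0,0],0.085]]'
python3 - <<'E'
from h import *
o=state(); rel(446.5,-392.3,32,0.143)
E
```

```text
time: 26.52
tool_pos: [445.2, -395.2, 308.6]
tcp_rot: [-3.14, -0.001, 1.711]
contact_force: [0.2, 0.7, -0.8]
grip_width: 84.9
time: 26.77
tool_pos: [446.5, -391.0, 309.1]
tcp_rot: [-3.14, -0.003, 1.713]
contact_force: [0.5, 0.4, 0.4]
grip_width: 85.0
t 26.7667 pos [ 446.5 -391.   309.1] rpy [-3.140e+00 -3.000e-03  1.713e+00] q [-0.85  0.55  1.46  0.    1.13 -0.99] F [0.5 0.4 0.4] w 84.97312330975116
target 446.5 -392.3 32 -> [-0.0016, -0.0, 0.1181] [-0.001, -0.003, -0.001] dist 0.118
```

```bash
python3 -m pendant '[[[-0.001,0,0.03],[0,0,0],0.085],[[-0.001,0,0.06],[0,0,0],0.085],[[-0.001,0,0.09],[0,0,0],0.085],[[-0.001,0,0.119],[0,0,0],0.085],[[-0.001,0,0.119],[0,0,0],0.085],[[-0.001,0,0.119],[0,0,0],0.03],[[-0.001,0,0.119],[0,0,0],0.03],[[-0.001,0,0.119],[0,0,0],0.03],[[-0.001,0,0.119],[0,0,0],0.03],[[-0.001,0,0.119],[0,0,0],0.03]]'
python3 -m pendant '[[[0,0,0],[0,0,0],0.03],[[0,0,0],[0,0,0],0.03]]'
python3 -m pendant '[[[0,0,-0.03],[0,0,0],0.03],[[0,0,-0.06],[0,0,0],0.03],[[0,0,-0.09],[0,0,0],0.03],[[0,0,-0.12],[0,0,0],0.03],[[0,0,-0.12],[0,0,0],0.03],[[0,0,-0.12],[0,0,0],0.03]]'
python3 - <<'E'
from h import *
o=state(); rel(523.4,-81.7,152,0.143)
E
```

```text
time: 27.6
tool_pos: [447.2, -393.0, 193.2]
tcp_rot: [3.14, 0.002, 1.713]
contact_force: [3.5, -0.6, 2.8]
grip_width: 56.0
time: 27.77
tool_pos: [447.2, -393.0, 193.2]
tcp_rot: [3.14, 0.002, 1.713]
contact_force: [1.5, 1.7, 6.0]
grip_width: 55.0
time: 28.27
tool_pos: [446.7, -392.9, 313.1]
tcp_rot: [3.14, 0.003, 1.713]
contact_force: [0.1, 0.2, -3.9]
grip_width: 54.9
t 28.2667 pos [ 446.7 -392.9  313.1] rpy [3.140e+00 3.000e-03 1.713e+00] q [-0.85  0.55  1.45  0.    1.13 -0.99] F [ 0.1  0.2 -3.9] w 54.90803728305234
target 523.4 -81.7 152 -> [0.2972, 0.1199, 0.0015] [0.002, 0.003, -0.001] dist 0.32
```

```bash
python3 -m pendant '[[[0.034,0.0135,0],[0,0,0],0.03],[[0.068,0.027,0],[0,0,0],0.03],[[0.102,0.041,0],[0,0,0],0.03],[[0.136,0.055,0],[0,0,0],0.03],[[0.17,0.068,0],[0,0,0],0.03],[[0.204,0.082,0],[0,0,0],0.03],[[0.238,0.096,0],[0,0,0],0.03],[[0.27,0.109,0],[0,0,0],0.03],[[0.29,0.117,0],[0,0,0],0.03],[[0.297,0.12,0],[0,0,0],0.03]]'
python3 -m pendant '[[[0,0,0],[0,0,0],0.03],[[0,0,0],[0,0,0],0.03],[[0,0,0],[0,0,0],0.03]]'
python3 - <<'E'
from h import *
o=state(); rel(523.4,-81.7,43,0.143)
E
```

```text
time: 29.1
tool_pos: [523.2, -78.5, 309.5]
tcp_rot: [-3.138, -0.003, 1.716]
contact_force: [-0.7, 0.1, -2.7]
grip_width: 54.6
time: 29.35
tool_pos: [523.2, -82.9, 310.8]
tcp_rot: [-3.14, -0.0, 1.712]
contact_force: [0.1, -0.1, -3.6]
grip_width: 55.2
t 29.35 pos [523.2 -82.9 310.8] rpy [-3.14  -0.     1.712] q [-0.3   0.45  1.65 -0.    1.05 -0.44] F [ 0.1 -0.1 -3.6] w 55.24155625984404
target 523.4 -81.7 43 -> [0.0011, 0.0006, 0.1088] [-0.001, -0.0, -0.002] dist 0.109
```

```bash
python3 -m pendant '[[[0.001,0,0.03],[0,0,0],0.03],[[0.001,0,0.06],[0,0,0],0.03],[[0.001,0,0.085],[0,0,0],0.03],[[0.001,0,0.1],[0,0,0],0.03],[[0.001,0,0.108],[0,0,0],0.03],[[0.001,0,0.109],[0,0,0],0.03],[[0.001,0,0.11],[0,0,0],0.03],[[0.001,0,0.111],[0,0,0],0.03],[[0.001,0,0.111],[0,0,0],0.03]]'
python3 -m pendant '[[[0,0,0],[0,0,0],0.068],[[0,0,0],[0,0,0],0.068],[[0,0,0],[0,0,0],0.068],[[0,0,0],[0,0,0],0.068]]'
python3 -m pendant '[[[0,0,-0.03],[0,0,0],0.068],[[0,0,-0.06],[0,0,0],0.068],[[0,0,-0.09],[0,0,0],0.085],[[0,0,-0.11],[0,0,0],0.085],[[0,0,-0.11],[0,0,0],0.085],[[0,0,-0.11],[0,0,0],0.085]]'
python3 - <<'E'
from h import *
o=state(); dots('top'); dots('side'); rel(550.6,-413,150,0.143)
E
```

```text
time: 30.1
tool_pos: [523.6, -81.2, 201.4]
tcp_rot: [3.14, 0.001, 1.712]
contact_force: [0.1, -0.7, -3.6]
grip_width: 55.2
time: 30.43
tool_pos: [523.6, -80.8, 201.1]
tcp_rot: [3.14, 0.0, 1.713]
contact_force: [-0.2, 0.5, -0.3]
grip_width: 67.9
time: 30.93
tool_pos: [523.5, -80.7, 311.8]
tcp_rot: [3.139, 0.001, 1.713]
contact_force: [-0.3, -0.3, -0.7]
grip_width: 84.4
t 30.9333 pos [523.5 -80.7 311.8] rpy [3.139e+00 1.000e-03 1.713e+00] q [-0.3   0.44  1.65  0.    1.05 -0.44] F [-0.3 -0.3 -0.7] w 84.35650727737897
top dot px [135.   23.7] area 3584 z54 [1162.8  410.8] z62 [1158.6  408.3]
top dot px [168.8 160.9] area 74 z54 [689.3 295.5] z62 [687.6 293.6]
top dot px [304.4 175.3] area 45 z54 [ 632.1 -148.4] z62 [ 630.7 -147.9]
top dot px [243.8 185.4] area 102 z54 [602.8  50.2] z62 [601.5  49.6]
top dot px [386.5 198.4] area 30 z54 [ 550.8 -413.2] z62 [ 549.8 -411.3]
top dot px [264.3 212.3] area 29 z54 [513.4 -15.4] z62 [512.6 -15.6]
top dot px [245.1 215.3] area 35 z54 [504.9  47.1] z62 [504.1  46.6]
top dot px [535.8 286.8] area 2394 z54 [ 257.4 -875.8] z62 [ 258.  -871.4]
side dot px [448.7 131.2] area 3068 z54 [1128.7  195.6] z62 [1122.7  187.3]
side dot px [190.1 179.9] area 116 z54 [285.3 159. ] z62 [285.2 150.9]
side dot px [300.7 180.1] area 16 z54 [603.2  86.8] z62 [600.8  79.3]
side dot px [323.6 218.1] area 210 z54 [627.4 -70. ] z62 [624.9 -76.4]
side dot px [278.7 208.4] area 48 z54 [514.   -7.4] z62 [512.2 -14.2]
side dot px [287.9 225.7] area 52 z54 [523.8 -74.7] z62 [522.  -81.1]
side dot px [333.7 331.9] area 27 z54 [ 550.6 -413.4] z62 [ 548.6 -417.4]
target 550.6 -413 150 -> [-0.3329, -0.0197, 0.0004] [-0.001, -0.001, -0.001] dist 0.333
```

Vessel C stands at (522,-81). Vessel D is at (550.6,-413).

```bash
python3 -m pendant '[[[-0.037,-0.002,0],[0,0,0],0.085],[[-0.074,-0.004,0],[0,0,0],0.085],[[-0.111,-0.006,0],[0,0,0],0.085],[[-0.148,-0.009,0],[0,0,0],0.085],[[-0.185,-0.011,0],[0,0,0],0.085],[[-0.222,-0.013,0],[0,0,0],0.085],[[-0.259,-0.015,0],[0,0,0],0.085],[[-0.296,-0.017,0],[0,0,0],0.085],[[-0.325,-0.019,0],[0,0,0],0.085],[[-0.333,-0.02,0],[0,0,0],0.085]]'
python3 -m pendant '[[[0,0,0],[0,0,0],0.085],[[0,0,0],[0,0,0],0.085],[[0,0,0],[0,0,0],0.085]]'
python3 - <<'E'
from h import *
o=state(); rel(550.6,-413,32,0.143)
E
```

```text
time: 31.87
tool_pos: [549.6, -417.6, 307.8]
tcp_rot: [-3.14, -0.001, 1.709]
contact_force: [0.5, 0.9, -0.2]
grip_width: 84.7
time: 32.12
tool_pos: [550.9, -411.7, 309.7]
tcp_rot: [-3.141, -0.002, 1.714]
contact_force: [0.0, -0.3, -0.1]
grip_width: 84.8
t 32.1167 pos [ 550.9 -411.7  309.7] rpy [-3.141e+00 -2.000e-03  1.714e+00] q [-0.75  0.72  1.14  0.    1.28 -0.9 ] F [ 0.  -0.3 -0.1] w 84.84945808708882
target 550.6 -413 32 -> [-0.0015, -0.0003, 0.1187] [-0.001, -0.002, 0.0] dist 0.119
```

```bash
python3 -m pendant '[[[-0.001,0,0.03],[0,0,0],0.085],[[-0.001,0,0.06],[0,0,0],0.085],[[-0.001,0,0.09],[0,0,0],0.085],[[-0.001,0,0.119],[0,0,0],0.085],[[-0.001,0,0.119],[0,0,0],0.085],[[-0.001,0,0.119],[0,0,0],0.03],[[-0.001,0,0.119],[0,0,0],0.03],[[-0.001,0,0.119],[0,0,0],0.03],[[-0.001,0,0.119],[0,0,0],0.03],[[-0.001,0,0.119],[0,0,0],0.03]]'
python3 -m pendant '[[[0,0,0],[0,0,0],0.03],[[0,0,0],[0,0,0],0.03]]'
python3 -m pendant '[[[0,0,-0.03],[0,0,0],0.03],[[0,0,-0.06],[0,0,0],0.03],[[0,0,-0.09],[0,0,0],0.03],[[0,0,-0.12],[0,0,0],0.03],[[0,0,-0.12],[0,0,0],0.03],[[0,0,-0.12],[0,0,0],0.03]]'
python3 - <<'E'
from h import *
o=state(); rel(532.6,-146.1,152,0.143)
E
```

```text
time: 32.95
tool_pos: [551.2, -414.4, 193.5]
tcp_rot: [3.139, 0.002, 1.713]
contact_force: [7.4, 1.5, 3.6]
grip_width: 56.1
time: 33.12
tool_pos: [551.3, -414.5, 193.5]
tcp_rot: [3.139, 0.002, 1.713]
contact_force: [0.0, 1.5, 6.4]
grip_width: 55.5
time: 33.62
tool_pos: [550.8, -414.4, 312.7]
tcp_rot: [3.14, 0.002, 1.713]
contact_force: [-0.4, 0.2, -4.6]
grip_width: 55.0
t 33.6167 pos [ 550.8 -414.4  312.7] rpy [3.140e+00 2.000e-03 1.713e+00] q [-0.76  0.72  1.14  0.    1.28 -0.9 ] F [-0.4  0.2 -4.6] w 55.04915531395561
target 532.6 -146.1 152 -> [0.2681, 0.0199, 0.0012] [0.002, 0.002, -0.001] dist 0.269
```

```bash
python3 -m pendant '[[[0.034,0.0025,0],[0,0,0],0.03],[[0.068,0.005,0],[0,0,0],0.03],[[0.102,0.0075,0],[0,0,0],0.03],[[0.136,0.01,0],[0,0,0],0.03],[[0.17,0.0125,0],[0,0,0],0.03],[[0.204,0.015,0],[0,0,0],0.03],[[0.238,0.0175,0],[0,0,0],0.03],[[0.26,0.019,0],[0,0,0],0.03],[[0.268,0.02,0],[0,0,0],0.03],[[0.268,0.02,0],[0,0,0],0.03]]'
python3 -m pendant '[[[0,0,0],[0,0,0],0.03],[[0,0,0],[0,0,0],0.03],[[0,0,0],[0,0,0],0.03]]'
python3 - <<'E'
from h import *
o=state(); rel(532.6,-146.1,43,0.143)
E
```

```text
time: 34.45
tool_pos: [532.1, -144.1, 309.6]
tcp_rot: [-3.138, -0.003, 1.715]
contact_force: [0.3, -0.1, -4.5]
grip_width: 55.1
time: 34.7
tool_pos: [532.7, -147.5, 311.0]
tcp_rot: [-3.141, -0.0, 1.711]
contact_force: [-0.7, -0.2, -5.1]
grip_width: 54.7
t 34.7 pos [ 532.7 -147.5  311. ] rpy [-3.141 -0.     1.711] q [-0.41  0.48  1.58 -0.    1.08 -0.55] F [-0.7 -0.2 -5.1] w 54.7387899132827
target 532.6 -146.1 43 -> [0.0014, 0.0001, 0.109] [-0.001, -0.0, -0.003] dist 0.109
```

```bash
python3 -m pendant '[[[0.001,0,0.03],[0,0,0],0.03],[[0.001,0,0.06],[0,0,0],0.03],[[0.001,0,0.085],[0,0,0],0.03],[[0.001,0,0.1],[0,0,0],0.03],[[0.001,0,0.108],[0,0,0],0.03],[[0.001,0,0.109],[0,0,0],0.03],[[0.001,0,0.11],[0,0,0],0.03],[[0.001,0,0.111],[0,0,0],0.03],[[0.001,0,0.111],[0,0,0],0.03]]'
python3 -m pendant '[[[0,0,0],[0,0,0],0.068],[[0,0,0],[0,0,0],0.068],[[0,0,0],[0,0,0],0.068],[[0,0,0],[0,0,0],0.068]]'
python3 -m pendant '[[[0,0,-0.03],[0,0,0],0.068],[[0,0,-0.06],[0,0,0],0.068],[[0,0,-0.09],[0,0,0],0.085],[[0,0,-0.11],[0,0,0],0.085],[[0,0,-0.11],[0,0,0],0.085],[[0,0,-0.11],[0,0,0],0.085]]'
python3 - <<'E'
from h import *
o=state(); dots('side'); rel(677,-26.6,180,0.143); snap('side','c5',(180,130,400,295),3.6)
E
```

```text
time: 35.45
tool_pos: [532.6, -147.4, 204.8]
tcp_rot: [3.14, 0.004, 1.711]
contact_force: [-12.7, -2.1, 32.4]
grip_width: 55.3
time: 35.78
tool_pos: [532.7, -145.8, 200.5]
tcp_rot: [3.141, 0.0, 1.712]
contact_force: [0.4, 0.2, -0.1]
grip_width: 68.0
time: 36.28
tool_pos: [532.8, -145.3, 311.2]
tcp_rot: [3.14, 0.001, 1.713]
contact_force: [0.1, -0.3, -1.1]
grip_width: 84.5
t 36.2833 pos [ 532.8 -145.3  311.2] rpy [3.140e+00 1.000e-03 1.713e+00] q [-0.41  0.48  1.58  0.    1.08 -0.55] F [ 0.1 -0.3 -1.1] w 84.54070659683269
side dot px [448.7 131.2] area 3071 z54 [1128.8  195.6] z62 [1122.7  187.3]
side dot px [190.1 179.9] area 116 z54 [285.4 159.1] z62 [285.3 151.1]
side dot px [271.  193.5] area 42 z54 [505.5  53.2] z62 [503.9  45.9]
side dot px [311.9 197.8] area 16 z54 [616.3  11.1] z62 [613.8   4.1]
side dot px [329.1 227.2] area 120 z54 [ 632.7 -105. ] z62 [ 630.1 -111.1]
side dot px [289.1 228. ] area 52 z54 [525.1 -83.5] z62 [523.3 -89.8]
side dot px [300.4 248.3] area 47 z54 [ 537.5 -157.6] z62 [ 535.6 -163.4]
target 677 -26.6 180 -> [0.0969, 0.1599, -0.0291] [-0.001, -0.0, -0.001] dist 0.189
```

View pics/c5.png

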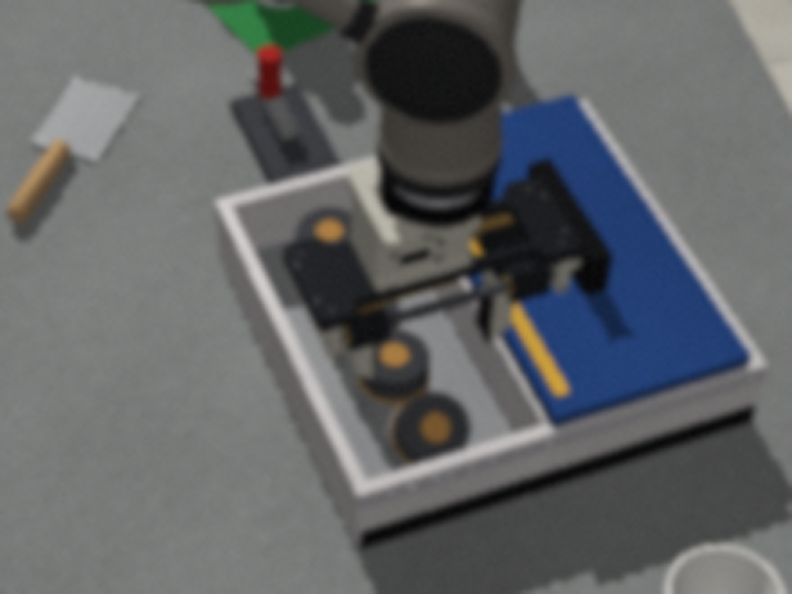

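Vessel C seems to have been pushed aside, and D at (432,428) leans. I'll move the arm away to see.

```bash
python3 -m pendant '[[[0.03,0.01,-0.02],[0,0,0],0.085],[[0.06,0.02,-0.04],[0,0,0],0.085],[[0.09,0.03,-0.06],[0,0,0],0.085],[[0.12,0.04,-0.08],[0,0,0],0.085],[[0.15,0.05,-0.09],[0,0,0],0.085],[[0.18,0.06,-0.09],[0,0,0],0.085],[[0.21,0.07,-0.09],[0,0,0],0.085],[[0.24,0.08,-0.09],[0,0,0],0.085],[[0.25,0.08,-0.09],[0,0,0],0.085]]'
python3 - <<'E'
from h import *
dots('side'); dots('top'); snap('side','c6',(225,170,345,260),6); snap('top','c7',(230,180,350,270),6)
a=cv2.imread('pics/c6.png');b=cv2.imread('pics/c7.png')
cv2.imwrite('pics/c67.png',cv2.resize(np.hstack([a[:,100:620],b[:,100:700]]),None,fx=.7,fy=.7))
E
```

```text
time: 37.13
tool_pos: [576.7, 117.3, 398.4]
tcp_rot: [-3.139, -0.002, 1.716]
contact_force: [-0.0, 0.0, 0.4]
grip_width: 85.0
side dot px [448.7 131. ] area 3020 z54 [1128.8  196.2] z62 [1122.8  187.9]
side dot px [190.1 179.6] area 106 z54 [285.4 160.4] z62 [285.3 152.3]
side dot px [316.1 205.3] area 321 z54 [620.1 -19.4] z62 [617.6 -26.2]
side dot px [271.  193.5] area 42 z54 [505.5  53.2] z62 [503.9  45.9]
side dot px [280.5 213.8] area 48 z54 [514.2 -28.2] z62 [512.5 -34.9]
side dot px [289.1 228. ] area 52 z54 [525.1 -83.5] z62 [523.3 -89.8]
side dot px [300.5 248.2] area 28 z54 [ 537.8 -157.3] z62 [ 535.9 -163.1]
top dot px [135.   23.7] area 3584 z54 [1162.8  410.8] z62 [1158.6  408.3]
top dot px [164.2 157.2] area 12 z54 [701.8 310.8] z62 [700.  308.8]
top dot px [269.8 181.2] area 269 z54 [615.2 -34.8] z62 [613.9 -34.9]
top dot px [311.2 204.3] area 23 z54 [ 536.4 -168.1] z62 [ 535.5 -167.5]
top dot px [287.1 208.4] area 34 z54 [524.6 -89.6] z62 [523.8 -89.5]
top dot px [270.2 211.8] area 33 z54 [514.5 -34.3] z62 [513.8 -34.5]
top dot px [245.1 215.3] area 35 z54 [504.9  47.1] z62 [504.1  46.6]
top dot px [536.4 285.3] area 2514 z54 [ 262.2 -878.2] z62 [ 262.7 -873.9]
```

View pics/c67.png

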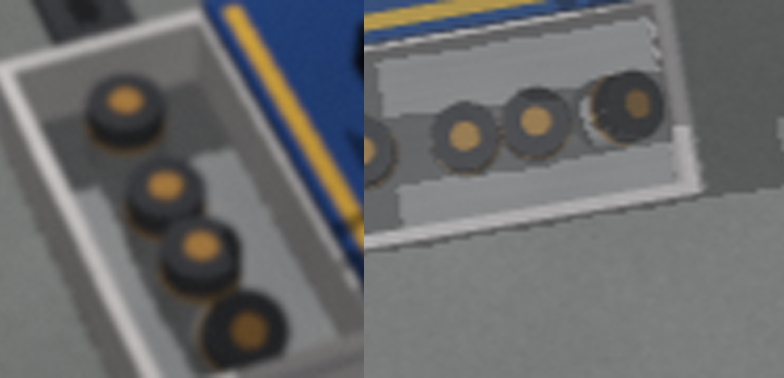

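The knock moved B to (513.7,-34.5) and pushed C to (523.6,-89.7), so D was lowered onto C's edge and now leans towards the right wall. I'll shift B and then C back to +y and see whether D settles.

```bash
python3 - <<'E'
from h import *
P={}
import itertools
# triangulate D dot
ms=[]
for c,uv in(('top',(311.2,204.3)),('side',(300.5,248.2))):
    m,r,t=cal(c); ms.append((m@np.c_[cv2.Rodrigues(r)[0],t],np.array(uv,float)))
X=cv2.triangulatePoints(ms[0][0],ms[1][0],ms[0][1],ms[1][1]); X=(X[:3]/X[3]).ravel(); print('D dot',X, 'chest',(X[:2]-W)@CX,(X[:2]-W)@CY)
for n,p in(('A',(504,46.2)),('B',(513.5,-34.6)),('C',(523.6,-89.7))): print(n,(np.array(p)-W)@CX,(np.array(p)-W)@CY)
state(); rel(513.5,-34.6,130,0.143)
print(ch(-4,37),ch(-4,-25))
E
```

```text
D dot [ 534.70442515 -167.02319712   67.49851907] chest -4.9379603411286945 -118.52931210685038
A -4.941877447357958 96.89328071283012
B -7.053905710697336 15.564138724150215
C -4.909470780122547 -40.41283331639992
t 37.3333 pos [576.3 113.  399.4] rpy [-3.139  0.     1.713] q [ 0.06  0.46  1.35 -0.    1.33 -0.08] F [-0.3 -0.7  0.1] w 84.82325932992045
target 513.5 -34.6 130 -> [-0.1371, -0.0828, 0.1107] [-0.002, 0.0, -0.001] dist 0.195
[513.46784254 -12.94771479] [522.30365661 -74.31487531]
```

```bash
python3 -m pendant '[[[-0.035,-0.02,0.02],[0,0,0],0.072],[[-0.07,-0.04,0.04],[0,0,0],0.072],[[-0.105,-0.06,0.06],[0,0,0],0.072],[[-0.137,-0.083,0.08],[0,0,0],0.072],[[-0.137,-0.083,0.1],[0,0,0],0.072],[[-0.137,-0.083,0.111],[0,0,0],0.072],[[-0.137,-0.083,0.111],[0,0,0],0.072],[[-0.137,-0.083,0.111],[0,0,0],0.072]]'
python3 - <<'E'
from h import *
state(); rel(513.5,-34.6,42,0.143)
E
```

```text
time: 38.0
tool_pos: [513.3, -35.1, 289.4]
tcp_rot: [-3.141, -0.0, 1.71]
contact_force: [0.4, 0.1, -0.3]
grip_width: 72.0
t 38.0 pos [513.3 -35.1 289.4] rpy [-3.141 -0.     1.71 ] q [-0.22  0.45  1.71 -0.    0.98 -0.36] F [ 0.4  0.1 -0.3] w 71.96886966322145
target 513.5 -34.6 42 -> [0.0005, 0.0003, 0.0884] [-0.001, -0.0, -0.003] dist 0.088
```

```bash
python3 -m pendant '[[[0,0,0.035],[0,0,0],0.072],[[0,0,0.07],[0,0,0],0.072],[[0,0,0.088],[0,0,0],0.072],[[0,0,0.088],[0,0,0],0.072],[[0,0,0.088],[0,0,0],0.03],[[0,0,0.088],[0,0,0],0.03],[[0,0,0.088],[0,0,0],0.03],[[0,0,0.088],[0,0,0],0.03],[[0,0,0.088],[0,0,0],0.03]]'
python3 -m pendant '[[[0,0,-0.003],[0,0,0],0.03],[[0.01,0,-0.003],[0,0,0],0.03],[[0.022,0,-0.003],[0,0,0],0.03],[[0.022,0,-0.001],[0,0,0],0.03],[[0.022,0,0],[0,0,0],0.03],[[0.022,0,0],[0,0,0],0.03]]'
python3 -m pendant '[[[0,0,0],[0,0,0],0.072],[[0,0,0],[0,0,0],0.072],[[0,0,0],[0,0,0],0.072],[[0,0,0],[0,0,0],0.072],[[0,0,-0.03],[0,0,0],0.072],[[0,0,-0.06],[0,0,0],0.072],[[0,0,-0.085],[0,0,0],0.072],[[0,0,-0.085],[0,0,0],0.072]]'
python3 - <<'E'
from h import *
state(); rel(523.6,-89.7,130,0.143);rel(523.6,-89.7,42,0.143)
E
```

```text
time: 38.75
tool_pos: [514.3, -33.8, 203.5]
tcp_rot: [3.138, 0.001, 1.713]
contact_force: [-0.3, 0.2, 7.5]
grip_width: 54.9
time: 39.25
tool_pos: [509.7, -9.6, 203.4]
tcp_rot: [-3.141, -0.003, 1.713]
contact_force: [-8.4, 9.5, 20.4]
grip_width: 55.1
time: 39.92
tool_pos: [511.9, -12.1, 291.0]
tcp_rot: [3.134, 0.003, 1.713]
contact_force: [0.7, 0.7, 0.8]
grip_width: 72.2
t 39.9167 pos [511.9 -12.1 291. ] rpy [3.134e+00 3.000e-03 1.713e+00] q [-0.17  0.44  1.72  0.    0.97 -0.32] F [0.7 0.7 0.8] w 72.16181253157438
target 523.6 -89.7 130 -> [-0.0785, 0.0006, 0.0022] [0.008, 0.003, -0.001] dist 0.078
target 523.6 -89.7 42 -> [-0.0782, -0.0001, 0.0902] [0.008, 0.003, -0.001] dist 0.119
```

```bash
python3 -m pendant '[[[-0.035,0,0],[0,0,0],0.072],[[-0.07,0,0],[0,0,0],0.072],[[-0.0785,0,0],[0,0,0],0.072],[[-0.0785,0,0],[0,0,0],0.072],[[-0.0785,0,0],[0,0,0],0.072]]'
cat > d.py <<'E'
from h import *
snap('side','d',(225,170,345,260),6); 
dots('side'); dots('top')
E
python3 - <<'E'
from d import *
state(); rel(523.6,-89.7,42,0.143)
E
```

```text
time: 40.33
tool_pos: [521.3, -89.7, 285.8]
tcp_rot: [-3.14, -0.001, 1.711]
contact_force: [-1.2, 0.1, 0.3]
grip_width: 71.8
side dot px [448.7 131.2] area 3072 z54 [1128.7  195.5] z62 [1122.6  187.3]
side dot px [190.1 179.9] area 115 z54 [285.3 159.1] z62 [285.2 151. ]
side dot px [325.5 221.2] area 180 z54 [629.2 -82.3] z62 [626.7 -88.6]
side dot px [289. 228.] area 51 z54 [524.9 -83.3] z62 [523.1 -89.6]
side dot px [300.6 248.2] area 47 z54 [ 537.9 -157.4] z62 [ 536.  -163.2]
top dot px [135.   23.7] area 3582 z54 [1162.8  410.7] z62 [1158.6  408.2]
top dot px [168.8 160.9] area 75 z54 [689.2 295.6] z62 [687.5 293.7]
top dot px [303.5 175.6] area 49 z54 [ 631.4 -145.5] z62 [ 630.  -145.1]
top dot px [246.2 185. ] area 118 z54 [604.   42.3] z62 [602.7  41.8]
top dot px [245.1 215.3] area 35 z54 [504.9  47.1] z62 [504.1  46.6]
top dot px [535.8 286.9] area 2401 z54 [ 257.1 -875.9] z62 [ 257.7 -871.5]
t 40.4833 pos [521.3 -88.5 286.2] rpy [-3.141e+00 -1.000e-03  1.714e+00] q [-0.31  0.47  1.68  0.    0.99 -0.46] F [ 0.3 -0.4  0.8] w 71.97524542260022
target 523.6 -89.7 42 -> [-0.0016, 0.0021, 0.0852] [-0.001, -0.001, 0.0] dist 0.085
```

View pics/d.png

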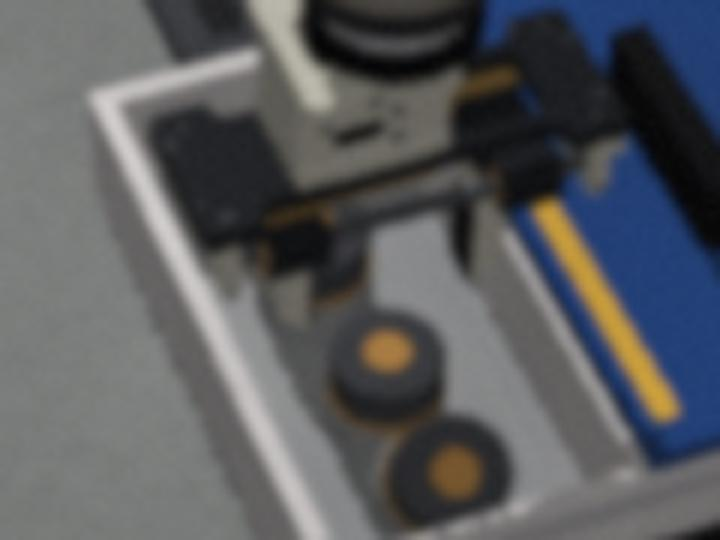

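```bash
python3 -m pendant '[[[-0.001,0.002,0.035],[0,0,0],0.072],[[-0.001,0.002,0.07],[0,0,0],0.072],[[-0.001,0.002,0.084],[0,0,0],0.072],[[-0.001,0.002,0.084],[0,0,0],0.072],[[-0.001,0.002,0.084],[0,0,0],0.03],[[-0.001,0.002,0.084],[0,0,0],0.03],[[-0.001,0.002,0.084],[0,0,0],0.03],[[-0.001,0.002,0.084],[0,0,0],0.03],[[-0.001,0.002,0.084],[0,0,0],0.03]]'
python3 -m pendant '[[[0,0,-0.001],[0,0,0],0.03],[[0.005,0,-0.001],[0,0,0],0.03],[[0.01,0,-0.001],[0,0,0],0.03],[[0.015,0,-0.001],[0,0,0],0.03],[[0.015,0,0],[0,0,0],0.03],[[0.015,0,0],[0,0,0],0.03]]'
python3 -m pendant '[[[0,0,0],[0,0,0],0.072],[[0,0,0],[0,0,0],0.072],[[0,0,0],[0,0,0],0.072],[[0,0,0],[0,0,0],0.072],[[0,0,-0.03],[0,0,0],0.072],[[0,0,-0.06],[0,0,0],0.072],[[0,0,-0.085],[0,0,0],0.072],[[0.02,0.02,-0.11],[0,0,0],0.072],[[0.05,0.03,-0.14],[0,0,0],0.072],[[0.08,0.05,-0.16],[0,0,0],0.072]]'
python3 -m pendant '[[[0.04,0.01,-0.01],[0,0,0],0.072],[[0.08,0.02,-0.01],[0,0,0],0.072],[[0.1,0.02,-0.01],[0,0,0],0.072],[[0.1,0.02,-0.01],[0,0,0],0.072]]'
python3 - <<'E'
from d import *
state()
E
```

```text
time: 41.23
tool_pos: [524.3, -90.2, 204.1]
tcp_rot: [3.138, 0.001, 1.713]
contact_force: [-0.6, 1.9, 5.5]
grip_width: 55.1
time: 41.73
tool_pos: [521.8, -75.0, 204.0]
tcp_rot: [3.14, 0.001, 1.713]
contact_force: [-2.8, -1.3, 14.0]
grip_width: 54.8
time: 42.57
tool_pos: [558.9, 10.0, 364.1]
tcp_rot: [3.141, 0.0, 1.711]
contact_force: [2.0, 0.3, 1.2]
grip_width: 71.9
time: 42.9
tool_pos: [564.2, 115.8, 371.5]
tcp_rot: [-3.141, -0.002, 1.718]
contact_force: [0.0, 0.4, -0.6]
grip_width: 72.3
side dot px [448.7 131. ] area 3022 z54 [1128.8  196.3] z62 [1122.7  188. ]
side dot px [190.1 179.6] area 105 z54 [285.5 160.6] z62 [285.4 152.5]
side dot px [316.4 205.8] area 336 z54 [620.5 -21.6] z62 [618.1 -28.4]
side dot px [271.  193.5] area 42 z54 [505.5  53.2] z62 [503.9  45.9]
side dot px [276.8 207.5] area 45 z54 [509.5  -2.9] z62 [507.8  -9.8]
side dot px [286.7 224.1] area 47 z54 [522.1 -68.3] z62 [520.4 -74.8]
side dot px [294.4 240.4] area 15 z54 [ 528.6 -128.2] z62 [ 526.7 -134.2]
top dot px [135.   23.6] area 3582 z54 [1162.9  410.8] z62 [1158.6  408.3]
top dot px [167.2 160.3] area 53 z54 [691.4 300.8] z62 [689.7 298.9]
top dot px [270.7 181. ] area 265 z54 [615.6 -37.7] z62 [614.3 -37.9]
top dot px [301.4 206.3] area 29 z54 [ 530.6 -136.1] z62 [ 529.7 -135.7]
top dot px [282.5 209.5] area 32 z54 [521.3 -74.5] z62 [520.5 -74.4]
top dot px [262.5 213.5] area 32 z54 [509.6  -9.3] z62 [508.8  -9.6]
top dot px [245.1 215.3] area 35 z54 [504.9  47.1] z62 [504.1  46.6]
top dot px [536.4 285.3] area 2509 z54 [ 262.3 -878.3] z62 [ 262.8 -873.9]
t 43.05 pos [564.8 111.2 371.4] rpy [-3.14   0.     1.713] q [ 0.06  0.46  1.43 -0.    1.25 -0.08] F [ 0.1  0.2 -0.4] w 71.98241865412224
```

View pics/d.png

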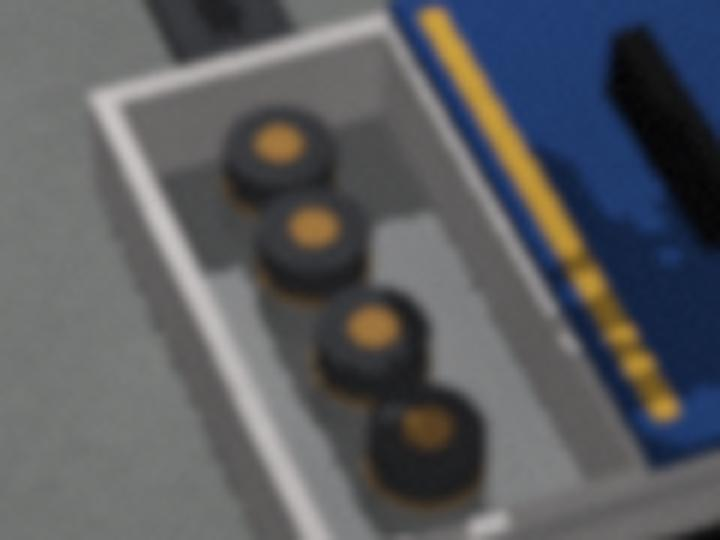

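D has dropped upright at about (528,-135). I'll confirm that from above the handle, where the shadow falls differently.

```bash
python3 - <<'E'
from h import *
rel(677,-26.6,190,0.143)
E
```

```text
target 677 -26.6 190 -> [-0.1523, 0.0915, 0.0223] [-0.001, 0.0, -0.001] dist 0.179
```

```bash
python3 -m pendant '[[[-0.03,0.018,0],[0,0,0],0.085],[[-0.06,0.036,0],[0,0,0],0.085],[[-0.09,0.054,0],[0,0,0],0.085],[[-0.12,0.072,0.01],[0,0,0],0.085],[[-0.152,0.0915,0.02],[0,0,0],0.085],[[-0.152,0.0915,0.022],[0,0,0],0.085],[[-0.152,0.0915,0.022],[0,0,0],0.085]]'
python3 - <<'E'
from d import *
state(); rel(677,-26.6,109,0.143)
a=cv2.imread('pics/d_raw.png'); snap('top','d2')
b=cv2.imread('pics/d2_raw.png')
cv2.imwrite('pics/e.png',np.hstack([cv2.resize(a[190:265,255:320],None,fx=6,fy=6,interpolation=cv2.INTER_CUBIC),cv2.resize(b[180:255,250:315],None,fx=6,fy=6,interpolation=cv2.INTER_CUBIC)]))
E
```

```text
time: 43.63
tool_pos: [677.2, -29.8, 347.3]
tcp_rot: [-3.138, -0.001, 1.708]
contact_force: [-1.2, 1.0, 0.0]
grip_width: 84.7
side dot px [448.7 131.1] area 3071 z54 [1128.8  195.7] z62 [1122.7  187.4]
side dot px [308.  124.8] area 20 z54 [691.4 325.1] z62 [688.4 315.9]
side dot px [190.1 179.8] area 114 z54 [285.4 159.4] z62 [285.3 151.4]
side dot px [316.5 205.9] area 333 z54 [620.5 -22.1] z62 [618.  -28.9]
side dot px [271.  193.5] area 42 z54 [505.5  53.2] z62 [503.9  45.9]
side dot px [276.8 207.5] area 45 z54 [509.5  -2.9] z62 [507.8  -9.8]
side dot px [286.8 224. ] area 50 z54 [522.3 -68.3] z62 [520.5 -74.7]
side dot px [295.9 240.9] area 53 z54 [ 532.  -130.8] z62 [ 530.1 -136.8]
top dot px [135.   23.7] area 3584 z54 [1162.8  410.8] z62 [1158.6  408.3]
top dot px [168.8 161.1] area 74 z54 [688.8 295.4] z62 [687.1 293.5]
top dot px [296.5 176.8] area 97 z54 [ 627.9 -122.4] z62 [ 626.5 -122. ]
top dot px [301.6 206.1] area 33 z54 [ 531.3 -136.6] z62 [ 530.4 -136.2]
top dot px [282.5 209.5] area 32 z54 [521.3 -74.5] z62 [520.5 -74.4]
top dot px [536.6 284.9] area 2552 z54 [ 263.4 -879. ] z62 [ 263.9 -874.6]
t 43.7833 pos [676.5 -26.1 350.3] rpy [-3.142 -0.     1.712] q [-0.15  0.67  1.13  0.    1.35 -0.29] F [-0.7  0.1  0.5] w 85.32724766433537
target 677 -26.6 109 -> [-0.0006, 0.0005, 0.0823] [-0.0, -0.0, -0.001] dist 0.082
```

View pics/e.png

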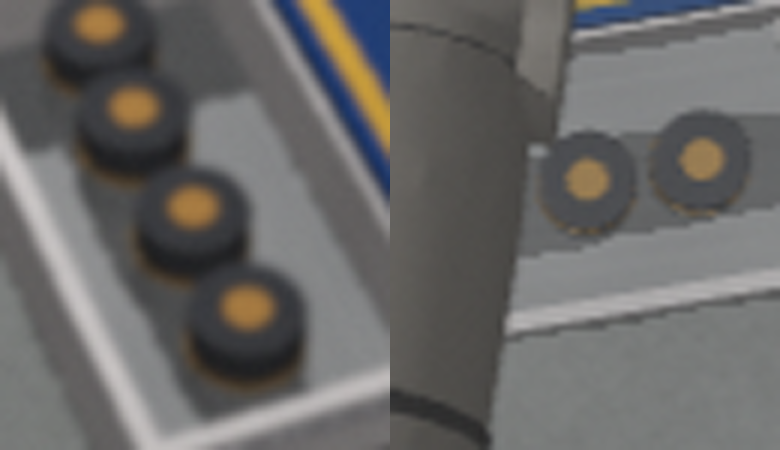

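All four vessels are upright, and both cameras agree on every dot at the height of a vessel standing on the floor. Now I'll shut the cover.

```bash
python3 -m pendant '[[[0,0,0.03],[0,0,0],0.07],[[0,0,0.06],[0,0,0],0.06],[[0,0,0.081],[0,0,0],0.05],[[0,0,0.081],[0,0,0],0],[[0,0,0.081],[0,0,0],0],[[0,0,0.081],[0,0,0],0],[[0,0,0.081],[0,0,0],0],[[0,0,0.081],[0,0,0],0],[[0,0,0.081],[0,0,0],0],[[0,0,0.081],[0,0,0],0]]'
python3 -m pendant '[[[0,0,0],[0,0,0],0],[[0,0,0],[0,0,0],0],[[0,0,0],[0,0,0],0]]'
python3 -m pendant '[[[0,-0.018,0],[0,0,0],0],[[0,-0.036,0],[0,0,0],0],[[0,-0.054,0],[0,0,0],0],[[0,-0.072,0],[0,0,0],0],[[0,-0.09,0],[0,0,0],0],[[0,-0.108,0],[0,0,0],0],[[0,-0.126,0],[0,0,0],0],[[0,-0.142,0],[0,0,0],0],[[0,-0.152,0],[0,0,0],0],[[0,-0.155,0],[0,0,0],0]]'
python3 -m pendant '[[[0,-0.001,0],[0,0,0],0],[[0,-0.001,0],[0,0,0],0],[[0,-0.001,0],[0,0,0],0]]'
```

```text
time: 44.67
tool_pos: [677.1, -26.0, 269.8]
tcp_rot: [3.14, 0.0, 1.713]
contact_force: [0.3, -0.4, 0.4]
grip_width: 23.0
time: 44.92
tool_pos: [677.0, -26.0, 269.5]
tcp_rot: [3.141, 0.0, 1.713]
contact_force: [-1.1, 0.2, 3.8]
grip_width: 17.9
time: 45.75
tool_pos: [523.3, -48.4, 269.5]
tcp_rot: [3.139, 0.001, 1.712]
contact_force: [8.6, 1.3, -5.2]
grip_width: 18.2
time: 46.0
tool_pos: [523.4, -48.3, 269.4]
tcp_rot: [3.139, 0.001, 1.713]
contact_force: [2.5, -1.9, 3.4]
grip_width: 17.8
```

```bash
python3 -m pendant '[[[0,-0.002,0],[0,0,0],0],[[0,-0.002,0],[0,0,0],0],[[0,-0.002,0],[0,0,0],0]]'
python3 -m pendant '[[[0,0,0],[0,0,0],0.08],[[0,0,0],[0,0,0],0.08],[[0,0,0],[0,0,0],0.08],[[0,0,0],[0,0,0],0.08],[[0,0,0],[0,0,0],0.08],[[0,0,-0.03],[0,0,0],0.08],[[0,0,-0.06],[0,0,0],0.08],[[0,0,-0.09],[0,0,0],0.08],[[0,0,-0.09],[0,0,0],0.08]]'
python3 - <<'E'
from h import *
state(); rel(488,194.5,200,0.143); snap('top','f')
E
```

```text
time: 46.25
tool_pos: [522.6, -48.4, 269.4]
tcp_rot: [3.135, 0.001, 1.713]
contact_force: [12.0, 0.9, -2.3]
grip_width: 17.8
time: 47.0
tool_pos: [521.6, -48.5, 364.5]
tcp_rot: [3.132, 0.003, 1.713]
contact_force: [0.5, 0.5, 1.0]
grip_width: 73.9
t 47.0 pos [521.6 -48.5 364.5] rpy [3.132e+00 3.000e-03 1.713e+00] q [-0.24  0.37  1.59  0.    1.16 -0.38] F [0.5 0.5 1. ] w 73.87512262815693
target 488 194.5 200 -> [0.2454, 0.0011, 0.0047] [0.009, 0.003, -0.001] dist 0.245
```

```bash
python3 -m pendant '[[[0.03,0,0],[0,0,0],0.08],[[0.06,0,0],[0,0,0],0.08],[[0.09,0,0],[0,0,0],0.08],[[0.12,0,0],[0,0,0],0.08],[[0.15,0,0],[0,0,0],0.08],[[0.18,0,0],[0,0,0],0.08],[[0.21,0,0],[0,0,0],0.08],[[0.235,0,0],[0,0,0],0.08],[[0.245,0.001,0],[0,0,0],0.08],[[0.245,0.001,0],[0,0,0],0.08]]'
python3 -m pendant '[[[0,0,0],[0,0,0],0.08],[[0,0,0],[0,0,0],0.08]]'
python3 - <<'E'
from h import *
state(); rel(488,194.5,110,0.143)
E
```

```text
time: 47.88
tool_pos: [486.3, 196.0, 357.9]
tcp_rot: [-3.14, -0.0, 1.716]
contact_force: [0.1, 0.2, -0.7]
grip_width: 80.2
time: 48.05
tool_pos: [487.1, 193.2, 358.4]
tcp_rot: [-3.141, 0.001, 1.712]
contact_force: [-0.5, -1.1, -0.1]
grip_width: 80.0
t 48.05 pos [487.1 193.2 358.4] rpy [-3.141e+00  1.000e-03  1.712e+00] q [ 0.23  0.38  1.6  -0.    1.16  0.09] F [-0.5 -1.1 -0.1] w 79.96555855340642
target 488 194.5 110 -> [0.0012, 0.0012, 0.0894] [-0.001, 0.001, -0.002] dist 0.089
```

```bash
python3 -m pendant '[[[0.001,0.001,0.035],[0,0,0],0.07],[[0.001,0.001,0.07],[0,0,0],0.06],[[0.001,0.001,0.089],[0,0,0],0.05],[[0.001,0.001,0.089],[0,0,0],0],[[0.001,0.001,0.089],[0,0,0],0],[[0.001,0.001,0.089],[0,0,0],0],[[0.001,0.001,0.089],[0,0,0],0],[[0.001,0.001,0.089],[0,0,0],0],[[0.001,0.001,0.089],[0,0,0],0],[[0.001,0.001,0.089],[0,0,0],0]]'
python3 -m pendant '[[[0,0,0],[0,0,0],0],[[0,0,0],[0,0,0],0],[[0,0,0],[0,0,0],0]]'
python3 -m pendant '[[[-0.01,0,0],[0,0,0],0],[[-0.02,0,0],[0,0,0],0],[[-0.03,0,0],[0,0,0],0],[[-0.037,0,0],[0,0,0],0],[[-0.041,0,0],[0,0,0],0],[[-0.041,0,0],[0,0,0],0],[[-0.041,0,0],[0,0,0],0]]'
```

```text
time: 48.88
tool_pos: [487.9, 195.5, 270.8]
tcp_rot: [3.14, -0.0, 1.713]
contact_force: [0.5, -0.8, 3.8]
grip_width: 19.2
time: 49.13
tool_pos: [487.9, 195.5, 270.7]
tcp_rot: [3.14, -0.0, 1.713]
contact_force: [-0.2, -0.4, 6.3]
grip_width: 19.6
time: 49.72
tool_pos: [493.7, 155.5, 270.7]
tcp_rot: [3.14, -0.002, 1.712]
contact_force: [-0.1, 4.4, 6.1]
grip_width: 19.2
```

```bash
python3 -m pendant '[[[-0.002,0,0],[0,0,0],0],[[-0.003,0,0],[0,0,0],0],[[-0.003,0,0],[0,0,0],0]]'
python3 -m pendant '[[[0,0,0],[0,0,0],0.08],[[0,0,0],[0,0,0],0.08],[[0,0,0],[0,0,0],0.08],[[0,0,0],[0,0,0],0.08],[[0,0,0],[0,0,0],0.08],[[0,0,-0.04],[0,0,0],0.08],[[0,0,-0.08],[0,0,0],0.08],[[0,0,-0.12],[0,0,0],0.08],[[0,0,-0.12],[0,0,0],0.08],[[0,0,-0.12],[0,0,0],0.08]]'
python3 -m pendant '[[[0,-0.03,0],[0,0,0],0.08],[[0,-0.06,0],[0,0,0],0.08],[[0,-0.09,0],[0,0,0],0.08],[[0,-0.11,0],[0,0,0],0.08],[[0,-0.11,0],[0,0,0],0.08],[[0,-0.11,0],[0,0,0],0.08]]'
python3 - <<'E'
from h import *
state(); snap('side','g',(200,90,420,255),3.6); snap('top','g2')
b=cv2.imread('pics/g2_raw.png'); b0=cv2.imread('pics/a1_raw.png')
c=lambda im:cv2.resize(im[120:250,100:330],None,fx=3.4,fy=2.2*3.4/3.4,interpolation=cv2.INTER_CUBIC)
cv2.imwrite('pics/g3.png',np.vstack([cv2.resize(x[120:250,100:330],None,fx=2.3,fy=2.3,interpolation=cv2.INTER_CUBIC) for x in(b0,b)]))
E
```

```text
time: 49.97
tool_pos: [493.7, 154.6, 270.8]
tcp_rot: [3.139, -0.006, 1.712]
contact_force: [-2.2, 19.3, 5.5]
grip_width: 19.4
time: 50.8
tool_pos: [494.3, 151.7, 392.1]
tcp_rot: [3.136, -0.0, 1.712]
contact_force: [0.0, -0.3, -0.5]
grip_width: 78.8
time: 51.3
tool_pos: [384.3, 136.1, 389.0]
tcp_rot: [-3.14, 0.0, 1.713]
contact_force: [0.2, 0.2, 0.9]
grip_width: 79.7
t 51.3 pos [384.3 136.1 389. ] rpy [-3.14   0.     1.713] q [ 0.15  0.14  1.84 -0.    1.16  0.01] F [0.2 0.2 0.9] w 79.71379707109855
```

View pics/g.png

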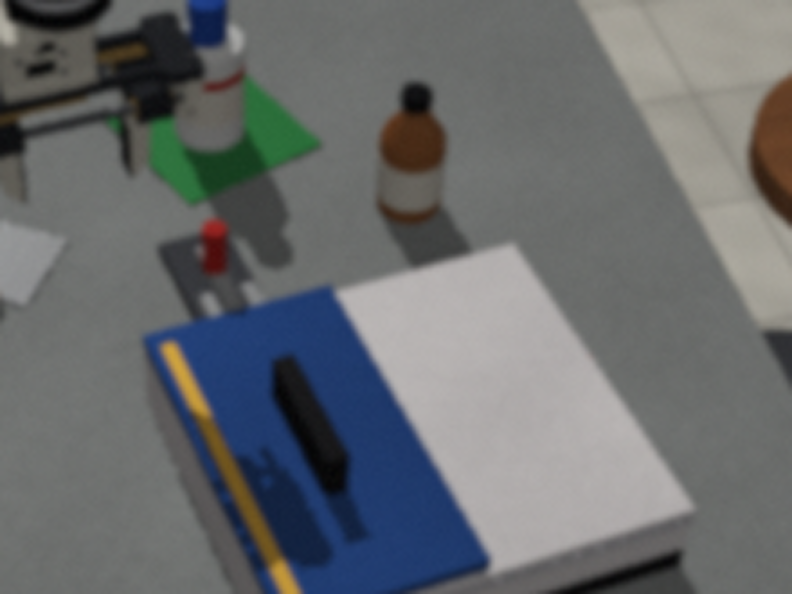

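View pics/g3.png

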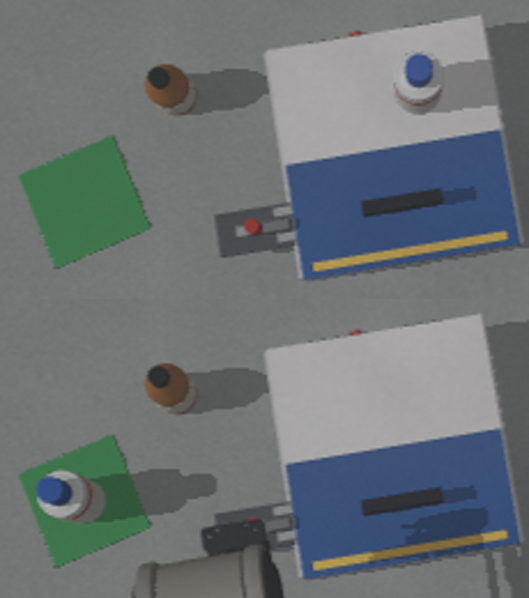

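The cover is back where it started, the bolt met its stop with 19 N, the bottle is upright on the mat, and the arm is clear. Handing in.

```bash
python3 -c "
from h import *
print(close_job())"
```

```text
the job is handed in; nothing more can be done
None
```

The job is done and handed in at about 51 s of robot time; no verdict is reported. The white bottle is on the mat, the bolt was drawn and the cover opened. All four steel vessels then went into the well, and the cover was shut and the bolt pushed home.

**Mishap, mended:** a knock in the well shifted the second vessel into the third. The fourth then came down on the third's edge with about 32 N at the wrist, and leaned. I moved the second and third vessels back, and the fourth dropped upright.

**Last checks:**
- **Vessels:** before closing, the side view showed all four upright. Both cameras agreed on the brass dots within about 1 mm at the right height. I could not see inside again once the cover was shut. The first two vessels stand touching or nearly so.
- **Cover:** it closed against its stop, within about 1 mm of where it began.
- **Bolt:** it went home until it pushed back with 19 N, to within 1 mm of its first position. In the last top view the arm hid the knob, so this rests on the force and position readings and the side view.
- **Bottle and bystanders:** the bottle is upright near the middle of the mat. The amber bottle looks unmoved. I did not measure the dish and spatula at the end, but the arm never worked near enough to touch them.

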